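Exchange the star wheels of two cap feeders

TASK

The star wheels of the two cap feeders were put back on the wrong spindles: each feeder needs the wheel whose pockets fit the caps lying in its chute. Take off the locking collars and exchange the two wheels, laying one of them flat in the parts tray in the meantime, then put a collar back over each spindle, so that both wheels and both collars sit fully down. Leave the tape roll and the marker pen alone.

Things in the scene. Friction and masses are not known exactly. Their poses are not given: they have to be found in the camera images.
- feeder_wide: Larger cap feeder, fixed: grey metal base 172 mm across, guide to 26 mm high, chute (52 mm inside, end 173 mm from the spindle) with two 47 mm caps. A shoulder carries the wheel 16 mm above the table; the 16 mm spindle tapers over its last 12 mm to a tip 78 mm above the table. Origin: spindle axis at table height; x points away from the chute. A seated wheel tops out at 54 mm; the collar rests on that.
- feeder_narrow: Smaller cap feeder, fixed: grey metal base 144 mm across, guide to 26 mm high, chute (32 mm inside, end 157 mm from the spindle) with three 28 mm caps. A shoulder carries the wheel 16 mm above the table; the 16 mm spindle tapers over its last 12 mm to a tip 78 mm above the table. Origin: spindle axis at table height; x points away from the chute. A seated wheel tops out at 54 mm; the collar rests on that.
- wheel_five_mid (a point): White star wheel, 92 mm across, 38 mm high: a disc 10 mm thick with five large pockets (for caps of 47 mm) in its rim, and on top a round boss 40 mm across, 28 mm high, to grip; upright 20 mm bore. The point is on the axis half-way up, 19 mm above the underside; z is up. Starts on the spindle of the smaller feeder (the wrong one).
- wheel_nine_mid (a point): White star wheel, 92 mm across, 38 mm high: a disc 10 mm thick with nine small pockets (for caps of 28 mm) in its rim, and on top a round boss 40 mm across, 28 mm high, to grip; upright 20 mm bore. The point is on the axis half-way up, 19 mm above the underside; z is up. Starts on the spindle of the larger feeder (the wrong one).
- collar_1_mid (a point): Fluted black locking collar: a ring 44 mm across, 22 mm high, 20 mm bore, only dropped on and lifted off (no thread or catch). The point is on the axis half-way up, 11 mm above the underside. Starts on the spindle of the larger feeder, on top of the wheel. The two collars are alike; either may go on either spindle.
- collar_2_mid (a point): Fluted black locking collar: a ring 44 mm across, 22 mm high, 20 mm bore, only dropped on and lifted off (no thread or catch). The point is on the axis half-way up, 11 mm above the underside. Starts on the spindle of the smaller feeder, on top of the wheel. The two collars are alike; either may go on either spindle.
- parts_tray: Cream shallow tray, fixed, 150 x 395 mm, 27 mm high; inner floor 116 mm (x) by 360 mm (y), 2 mm above the table. Origin: under its centre at table height; y runs along its length, away from the robot. A stack of pink labels (85 x 103 mm, 9 mm thick) covers the end near the robot (y from -180 to -65 mm); the rest is free for parts.
- tape: roll of packing tape lying flat, 105 mm across, 48 mm high; bystander. The origin is under its centre.
- marker: blue felt marker pen, 131 mm long and 15 mm thick, lying; bystander. The origin is under its middle.
Mind the look-alikes: they are no part of the job. Leave any green look-alike of the part that bears wheel_nine_mid alone.

How it is judged:
By the outcome, as a careful person would: the job done as asked, in the order asked, and still so for the second after the job is handed in, with the robot touching nothing.
It also fails if it takes over 144 s, if anything falls off the work surface, if the arm or the gripper's body presses on something with over 40 N, if the wrist force passes 120 N, or if a joint passes its speed limit or range.

ROBOT

A 6-joint arm with a two-finger parallel gripper is mounted at the origin on the work surface; the furniture and walls round the work are solid. World frame = base frame: x ahead of the robot, y to its left, z up, the work surface at z = 0. Lengths are in m, angles in rad, forces in N, time in s.
With the tool pointing down it reaches from about 0.375 to 0.9 m from the base axis. Payload 3.1 kg.
Tool frame: the origin (TCP) lies on the centre line of the jaws, within the pads' length; the fingertips stand 25 mm ahead of it and the grasp point (between the pads) lies 6 mm ahead of it; x points along the fingers, y is the direction in which the jaws open and shut, and the axes are right-handed (so a half turn about x gives the same grasp; the last joint's range is limited). The gripper opens to 87 mm and grips with 3 to 60 N. Pads are 19 mm wide; open, the fingers measure 117 mm over their backs; the gripper's body (75 mm by 190 mm) begins 51 mm behind the grasp point.
Start: joints at [-1.323, 0.527, 1.433, -0, 1.181, -0.178], TCP at [0.259, -0.569, 0.227] pointing down, gripper open.
Joint ranges: [-3.08, 3.08], [-0.75, 2.2], [0.22, 2.44], [-1.43, 4.57], [0, 2.65], [-2.85, 2.85]. Speed limits (rad/s): [2.79, 2.79, 3.14, 3.14, 3.14, 3.14].

INTERFACE

Orientations are given as a unit quaternion [x, y, z, w].
In Python, from rig import robot gives the robot as it stands. The module is installed in compiled form; this text tells all that it offers.
- The arm moves only by the tool move_arm, never from a script. Its argument "commands" is a list of rows, each a list of 5 numbers: the gripper's target within -1 to 1 (shut at 1, half-way at 0, fully open at -1), then the shift along the tool's x, y, z in mm, then the turn about the tool's x in degrees. A call has 1 to 8 rows; each row is the pose to reach, as a shift and turn from the pose commanded when the call began, along the tool's axes at that moment; what a row does not reach only later rows make up. A row lasts 1/12 s, in which the tool goes at most 41.7 mm and 7.16 degrees, less where a joint would pass 70% of its speed; a pose out of reach is approached as far as the arm can. A call with a gripper value outside its range is refused whole. The fingers move at their own pace and stop on an object; "newtons" is the grip in N (left out, the last holds). Time passes only in rows, so rows that repeat a pose let the fingers close. It gives the time, the measured TCP pose, the force and the opening at its end, in the units of the state.
- robot.get_obs(): the state, without advancing time (a new reading comes with each control period).
- robot.camera(name): name is "scene" or "side" or "wrist"; returns a dict with "image" (420x560x3 uint8, red, green, blue), "fx", "fy", "cx", "cy" (pixels), "distortion" ([k1, k2, p1, p2, k3] as OpenCV has them; the pictures are not rectified), "xyz" and "rotation" of the camera in the world; the wrist camera has in their place "tool_from_camera" (4x4, takes a point from camera to tool coordinates, whose origin is the TCP and whose axes are the tool frame's). Camera axes: x right, y down, z forward; pixel columns grow to the right and rows downward; lengths in m; the calibration is good to about 2 mm. A picture is of the moment at which its call begins: read the wrist's pose just before it. There is no depth.
- robot.hand_in(): hands the job in, once; it reports no verdict.
Trained networks look in a picture, given as the dict that the camera call returned (one of the last four; its "shot" number tells which), for a name from the list of things; names that differ only in an ending like _2 or _b are one class to them, and where a whole thing is asked for, a point or a joint stands for the part that bears it (a point fixed in the world has none). Each returns a list of dicts, best first, with "p" (0 to 1); they miss things now and then, are a little off and sometimes report something else, mostly with a low value. They report only what shows in the picture. A call takes as long as a camera call. They do not tell look-alikes from the thing itself.
- robot.regions_of(picture, name): "pixels" (420x560 bool, what is visible of it) and "bbox" ([left, top, right, bottom] in pixels, round what is visible of it).
The state is a dict: "time": time; "q": joint angles; "joint_velocities": joint speeds; "joint_torque": joint torques, N m; "position": TCP position; "tool_rot": TCP orientation; "ft_force": force on the tool from outside, world axes, zero at the start; "moment": the same for the moment, N m; "grip_width": finger opening in m.
Only numpy, scipy, OpenCV 4.12 (cv2) and the standard library are available. Lean on these libraries where they do the work, as an engineer would, in place of code of your own. Each camera call takes 0.05 s, during which the arm holds its last target.

## Working session

There is one attempt and no reset: what is moved stays moved. The work goes in short steps, Python scripts to look and compute and a tool call to move; the robot and the scene stay as the last step left them, time stands still between calls to the robot, and variables do not carry over. Pictures are saved under pics/ and viewed, and the job is handed in when it is done.

Besides the shell and the picture viewer there is one more tool, called after "Call:" as name(argument=value, ...) on one line, values as JSON. move_arm: Moves the arm, as the interface text tells. Its arguments: {"type":"object","properties":{"commands":{"type":"array","items":{"type":"array","items":{"type":"number"}}},"newtons":{"type":"number"}},"required":["commands"]}

```bash
mkdir -p pics; ls
python3 - <<'E'
from rig import robot
import cv2
o=robot.get_obs(); print(o)
for n in ["scene","side","wrist"]:
    c=robot.camera(n); cv2.imwrite(f"pics/a_{n}.png",c["image"][:,:,::-1])
    print(n,{k:v for k,v in c.items() if k!="image"})
E
```

```text
pics
{'time': 0.0, 'q': array([-1.32248293e+00,  5.28507184e-01,  1.43389630e+00, -1.42056622e-05,
        1.18135385e+00, -1.78467045e-01]), 'joint_velocities': array([-0.00114899, -0.00108805, -0.00040622, -0.00098232, -0.00044018,
       -0.00046761]), 'joint_torque': array([-1.43524649e-03, -4.40047109e+01, -1.76590580e+01,  6.31056377e-02,
        5.81152167e-02, -1.76462609e-04]), 'position': array([ 0.2585781 , -0.56821969,  0.22584831]), 'tool_rot': array([-0.69103641, -0.15051362,  0.69109914, -0.14898422]), 'ft_force': array([ 0.00957366, -0.7325313 , -0.84969098]), 'moment': array([-0.0084628 ,  0.00993621,  0.08191474]), 'grip_width': 0.08672646233525586}
scene {'fx': 483.31063311528516, 'fy': 483.31063311528516, 'cx': 281.1541951878888, 'cy': 206.80163180007247, 'distortion': array([-0.0951582,  0.       ,  0.       ,  0.       ,  0.       ]), 'xyz': array([-0.24366405,  0.95224532,  0.77650023]), 'rotation': array([-0.27695646,  0.82509335, -0.46730938,  0.15536416]), 'shot': 1}
side {'fx': 506.0877947196563, 'fy': 506.0877947196563, 'cx': 278.79565212109696, 'cy': 215.75027563261708, 'distortion': array([-0.08555935,  0.        ,  0.        ,  0.        ,  0.        ]), 'xyz': array([0.46456414, 1.48959096, 0.61755485]), 'rotation': array([ 0.01133697,  0.82177937, -0.56968804,  0.00238376]), 'shot': 2}
wrist {'fx': 342.6323127301999, 'fy': 342.6323127301999, 'cx': 281.7933612700837, 'cy': 201.49886975929434, 'distortion': array([-0.04489314,  0.        ,  0.        ,  0.        ,  0.        ]), 'tool_from_camera': array([[-9.72302575e-04, -2.43615612e-01,  9.69871377e-01,
        -1.57594494e-01],
       [ 9.99998961e-01,  7.95564938e-04,  1.20233840e-03,
        -5.91405247e-04],
       [-1.06450407e-03,  9.69871538e-01,  2.43614585e-01,
        -6.69145608e-02],
       [ 0.00000000e+00,  0.00000000e+00,  0.00000000e+00,
         1.00000000e+00]]), 'shot': 3}
```

View pics/a_scene.png

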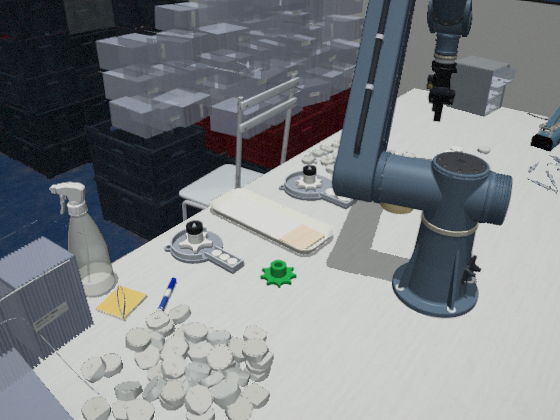

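View pics/a_side.png

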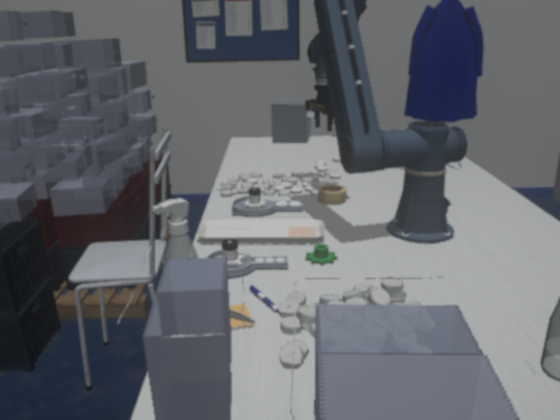

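View pics/a_wrist.png

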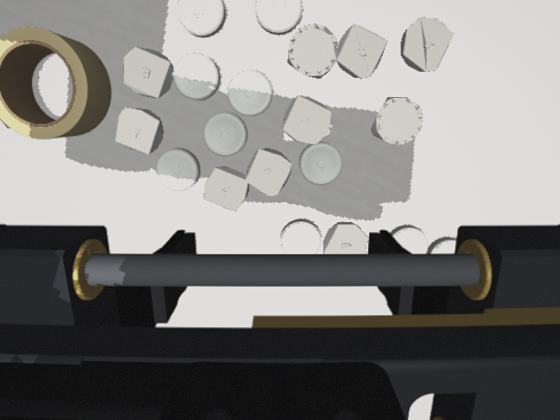

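```bash
cat > h.py <<'E'
import numpy as np, cv2
from scipy.spatial.transform import Rotation as R
from rig import robot
def pose(c,obs=None):
    if "xyz" in c: return R.from_quat(c["rotation"]).as_matrix(), np.array(c["xyz"])
    T=c["tool_from_camera"]; Rt=R.from_quat(obs["tool_rot"]).as_matrix()
    return Rt@T[:3,:3], obs["position"]+Rt@T[:3,3]
def K(c): return np.array([[c["fx"],0,c["cx"]],[0,c["fy"],c["cy"]],[0,0,1]])
def rays(c,px,obs=None):
    Rm,t=pose(c,obs)
    n=cv2.undistortPoints(np.array(px,float).reshape(-1,1,2),K(c),c["distortion"]).reshape(-1,2)
    return t,(Rm@np.c_[n,np.ones(len(n))].T).T
def onplane(c,px,z,obs=None):
    t,d=rays(c,px,obs); return t+d*((z-t[2])/d[:,2])[:,None]
def proj(c,P,obs=None):
    Rm,t=pose(c,obs); P=np.array(P,float).reshape(-1,3)
    return cv2.projectPoints(P,cv2.Rodrigues(Rm.T)[0],-Rm.T@t,K(c),c["distortion"])[0].reshape(-1,2)
E
python3 - <<'E'
from h import *
for n in ["scene","side"]:
    c=robot.camera(n)
    for name in ["feeder_wide","feeder_narrow","wheel_five_mid","wheel_nine_mid","collar_1_mid","parts_tray","tape","marker"]:
        for r in robot.regions_of(c,name):
            if r["p"]<.15: continue
            v,u=np.nonzero(r["pixels"]); ct=(u.mean(),v.mean())
            z={"col":.065,"whe":.04,"par":.01,"tap":.024}.get(name[:3],.015)
            print(n,name,round(r["p"],2),np.round(r["bbox"]),np.round(ct,1),onplane(c,[ct],z)[0].round(3))
E
```

```text
scene feeder_wide 0.97 [279. 171. 356. 208.] [314.3 190.7] [ 0.494 -0.207  0.015]
scene feeder_narrow 0.71 [165. 226. 245. 273.] [203.9 252.1] [0.541 0.249 0.015]
scene wheel_five_mid 0.97 [178. 231. 214. 252.] [194.9 241.1] [0.569 0.252 0.04 ]
scene wheel_nine_mid 0.59 [265. 260. 297. 285.] [278.5 273.6] [0.31  0.226 0.04 ]
scene wheel_nine_mid 0.55 [296. 176. 321. 188.] [309.5 181.9] [ 0.515 -0.208  0.04 ]
scene collar_1_mid 0.47 [304. 163. 317. 177.] [310.  169.9] [ 0.534 -0.239  0.065]
scene parts_tray 0.76 [209. 187. 338. 254.] [267.1 216.9] [0.521 0.004 0.01 ]
scene tape 0.46 [383. 204. 410. 216.] [396.3 208.3] [ 0.226 -0.253  0.024]
scene marker 0.65 [160. 278. 175. 310.] [167.3 293.7] [0.492 0.422 0.015]
side feeder_wide 0.85 [232. 188. 299. 214.] [264.  207.2] [ 0.5   -0.208  0.015]
side feeder_narrow 0.58 [209. 242. 289. 279.] [253.9 263.8] [0.523 0.249 0.015]
side wheel_five_mid 0.82 [224. 249. 249. 267.] [233.6 257.8] [0.576 0.261 0.04 ]
side wheel_five_mid 0.59 [232. 195. 305. 216.] [264.4 207.3] [ 0.497 -0.136  0.04 ]
side wheel_nine_mid 0.95 [304. 246. 337. 268.] [320.6 254.7] [0.342 0.254 0.04 ]
side wheel_nine_mid 0.56 [243. 195. 265. 208.] [254.2 201.8] [ 0.534 -0.197  0.04 ]
side parts_tray 0.7 [196. 216. 324. 240.] [258.1 230.4] [ 0.517 -0.003  0.01 ]
side tape 0.58 [319. 184. 345. 203.] [331.6 194.1] [ 0.248 -0.314  0.024]
side marker 0.74 [248. 283. 279. 313.] [263.3 298.5] [0.495 0.438 0.015]
```

```bash
cat >> h.py <<'E'
def cmd(target,yaw_turn=0,obs=None):
    o=obs or robot.get_obs(); Rt=R.from_quat(o["tool_rot"]).as_matrix()
    return (Rt.T@(np.array(target)-o["position"])*1000).round(1)
E
python3 - <<'E'
from h import *
o=robot.get_obs(); print(R.from_quat(o["tool_rot"]).as_matrix().round(4),o["position"])
print(cmd([0.40,-0.20,.34]))
E
```

```text
[[-0.      0.414  -0.9103]
 [ 0.     -0.9103 -0.414 ]
 [-1.     -0.      0.    ]] [ 0.25873773 -0.5688842   0.22684674]
[-113.2 -277.3 -281.3]
```

Call:
move_arm(commands=[[-1,-40,-35,-35,7],[-1,-80,-70,-70,14],[-1,-110,-105,-105,21],[-1,-110,-140,-140,24.4],[-1,-110,-175,-175,24.4],[-1,-110,-210,-210,24.4],[-1,-110,-240,-245,24.4],[-1,-110,-257,-308,24.4]])

```text
time: 1.72
position: [0.3752, -0.2869, 0.3338]
tool_rot: [-0.707, 0.0, 0.707, -0.0]
ft_force: [1.0, -0.5, 0.2]
grip_width: 0.0872
```

Run:
```python
from h import *
o=robot.get_obs(); print(R.from_quat(o["tool_rot"]).as_matrix().round(3),o["position"],o["q"],o["time"])
c=robot.camera("wrist"); cv2.imwrite("pics/b1.png",c["image"][:,:,::-1])
```

```text
[[-0. -0. -1.]
 [-0. -1.  0.]
 [-1.  0.  0.]] [ 0.37516379 -0.28688756  0.33375822] [-8.89929641e-01  1.93569060e-01  1.65257591e+00 -2.53939388e-04
  1.29531351e+00  6.81132510e-01] 1.7167
```

View pics/b1.png

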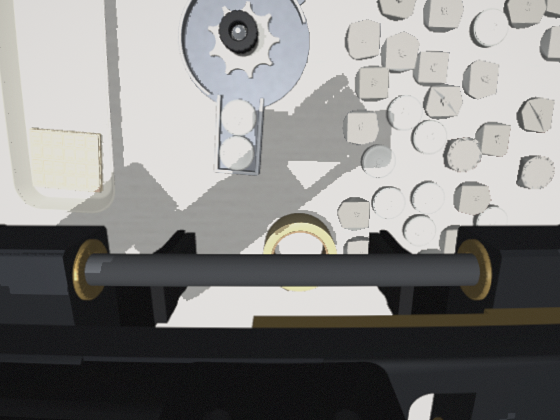

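Call:
move_arm(commands=[[-1,0,-35,-25,0],[-1,0,-70,-50,0],[-1,0,-77,-65,0],[-1,0,-77,-65,0],[-1,0,-77,-65,0]])

```text
time: 2.18
position: [0.441, -0.212, 0.333]
tool_rot: [-0.707, -0.001, 0.707, -0.002]
ft_force: [-0.7, -0.4, -0.4]
grip_width: 0.0872
```

Run:
```python
from h import *
o=robot.get_obs(); print(o["position"],o["time"])
c=robot.camera("wrist"); cv2.imwrite("pics/b2.png",c["image"][:,:,::-1])
cv2.imwrite("pics/b2z.png",cv2.resize(c["image"][0:240,150:430,::-1],None,fx=2.5,fy=2.5))
for n in ["collar_1_mid","wheel_nine_mid","feeder_wide"]:
  for r in robot.regions_of(c,n):
    v,u=np.nonzero(r["pixels"]); ct=(u.mean(),v.mean())
    print(n,r["p"],r["bbox"],ct,onplane(c,[ct],.07,o))
```

```text
[ 0.441043   -0.21196506  0.33302342] 2.1833
collar_1_mid 0.86 [285.7, 73.6, 323.0, 108.0] (np.float64(304.3700707785642), np.float64(90.66329625884732)) [[ 0.53659361 -0.23782765  0.07      ]]
wheel_nine_mid 0.75 [270.3, 53.9, 339.4, 130.0] (np.float64(299.6730769230769), np.float64(94.53554778554779)) [[ 0.53216642 -0.23237162  0.07      ]]
wheel_nine_mid 0.73 [1.3, 203.6, 45.2, 223.5] (np.float64(18.684451219512194), np.float64(215.95884146341464)) [[0.3809866  0.13401662 0.07      ]]
```

View pics/b2z.png

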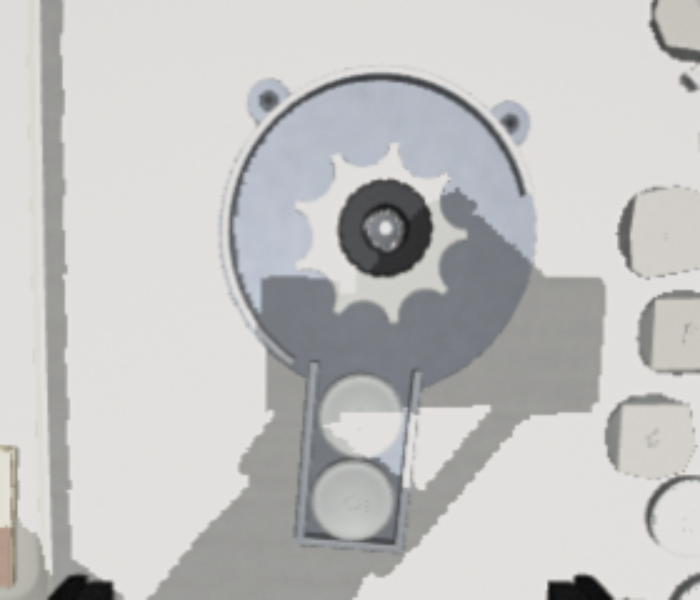

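Run:
```python
from h import *
o=robot.get_obs()
c=robot.camera("wrist")
print(onplane(c,[[150+386/2.5,228.5/2.5]],.078,o), onplane(c,[[150+385/2.5,228/2.5]],.076,o))
# verify by drawing circles
P=onplane(c,[[150+386/2.5,228.5/2.5]],.078,o)[0][:2]
im=c["image"][:,:,::-1].copy()
im=cv2.resize(im[0:240,150:430],None,fx=2.5,fy=2.5)
t=np.linspace(0,2*np.pi,200)
for r,z in [(.086,.008),(.046,.026),(.022,.076),(.010,.076)]:
    q=proj(c,np.c_[P[0]+r*np.cos(t),P[1]+r*np.sin(t),0*t+z],o); q=(q-[150,0])*2.5
    cv2.polylines(im,[np.round(q).astype(int)],True,(0,0,255),1)
cv2.imwrite("pics/b3.png",im)
for n in ["scene","side"]:
    c=robot.camera(n); im=cv2.resize(c["image"],None,fx=1,fy=1)
    x,y=np.round(proj(c,[[P[0],P[1],.078]])[0]).astype(int); print(n,proj(c,[[P[0],P[1],.078]]))
    cv2.imwrite(f"pics/b3{n}.png",cv2.resize(c["image"][y-30:y+40,x-50:x+50,::-1],None,fx=6,fy=6,interpolation=0))
```

```text
[[ 0.53392157 -0.2389101   0.078     ]] [[ 0.53427615 -0.23857105  0.076     ]]
scene [[310.21279125 166.40672475]]
side [[254.22876169 187.91052763]]
```

View pics/b3.png

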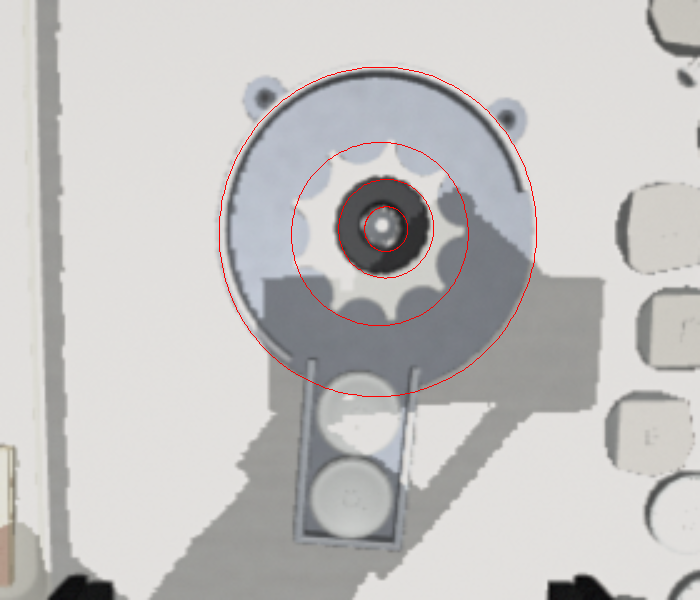

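View pics/b3scene.png

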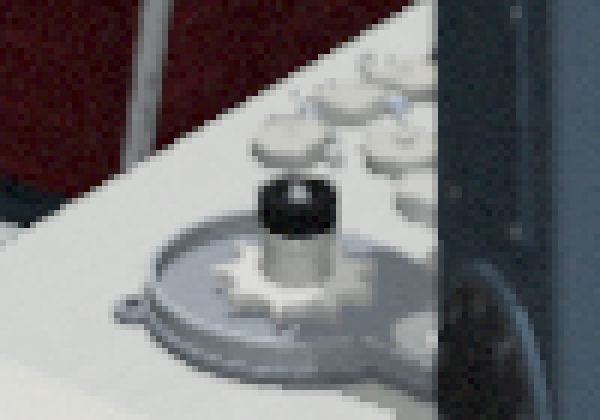

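View pics/b3side.png

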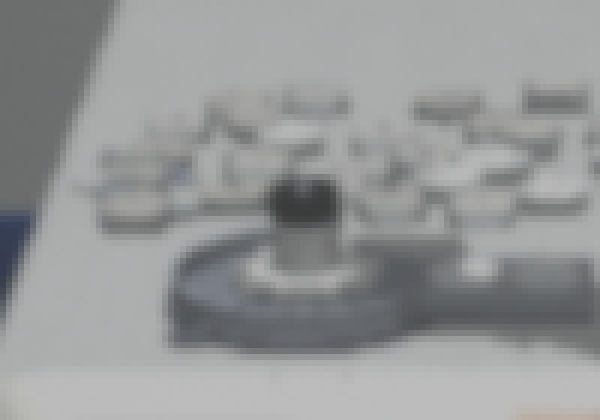

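```bash
cat >> h.py <<'E'
def look(fn,x0,y0,x1,y1,f,circ=()):
    robot.camera("wrist"); o=robot.get_obs(); c=robot.camera("wrist")
    im=cv2.resize(c["image"][y0:y1,x0:x1,::-1],None,fx=f,fy=f,interpolation=cv2.INTER_CUBIC)
    t=np.linspace(0,2*np.pi,120)
    for (x,y,r,z) in circ:
        q=proj(c,np.c_[x+r*np.cos(t),y+r*np.sin(t),0*t+z],o); q=(q-[x0,y0])*f
        cv2.polylines(im,[np.round(q).astype(int)],True,(0,0,255),1)
    cv2.imwrite(fn,im); return o,c
E
python3 - <<'E'
from h import *
o,c=look("pics/x.png",150,0,430,240,2.5)
a=onplane(c,[[150+382/2.5,226/2.5]],.078,o)[0]; print(o["position"],a)
o,c=look("pics/b4.png",150,0,430,240,2.5,[(a[0],a[1],.022,.076),(a[0],a[1],.01,.076),(a[0],a[1],.086,.008),(a[0],a[1],.046,.026)])
print(cmd([a[0],a[1],.16]))
E
```

```text
[ 0.44020121 -0.21299416  0.33298844] [ 0.53542255 -0.23674059  0.078     ]
[173.   24.1 -94.9]
```

View pics/b4.png

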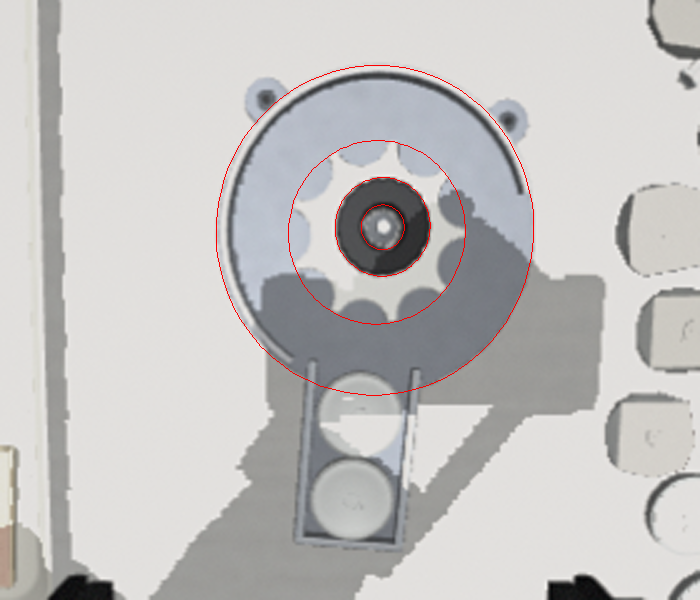

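Call:
move_arm(commands=[[-1,30,8,-32,0],[-1,60,16,-64,0],[-1,95,25,-95,0],[-1,130,25,-95,0],[-1,160,25,-95,0],[-1,190,25,-95,0],[-1,200,25,-95,0],[-1,200,25,-95,0]])

```text
time: 3.4
position: [0.5339, -0.2361, 0.1301]
tool_rot: [-0.705, -0.002, 0.709, 0.001]
ft_force: [-1.0, 0.7, -0.0]
grip_width: 0.0872
```

Run:
```python
from h import *
o,c=look("pics/c1.png",0,0,560,420,1.4)
print(o["position"],cmd([.5355,-.238,.083]))
for n in ["scene","side"]:
    c=robot.camera(n); x,y=np.round(proj(c,[[.535,-.238,.078]])[0]).astype(int)
    cv2.imwrite(f"pics/c1{n}.png",cv2.resize(c["image"][y-50:y+40,x-60:x+60,::-1],None,fx=6,fy=6,interpolation=2))
```

```text
[ 0.53534482 -0.23704659  0.13236817] [50.9  0.2  1. ]
```

View pics/c1.png

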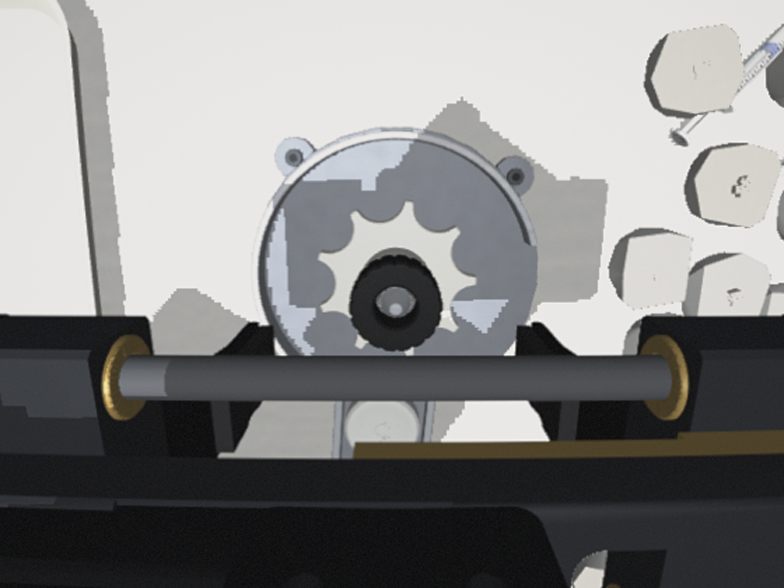

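View pics/c1scene.png

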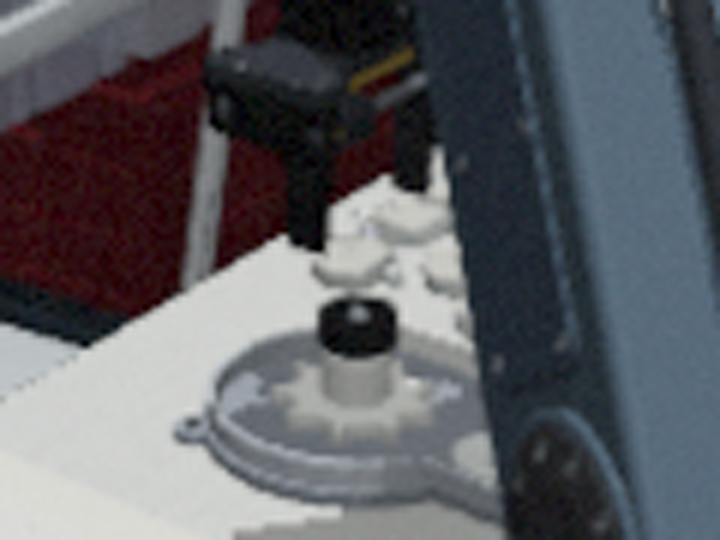

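Run:
```python
from h import *
o=robot.get_obs(); c=robot.camera("wrist")
print(o["position"],onplane(c,[[396/1.4,308/1.4]],.078,o))
```

```text
[ 0.53715954 -0.23827144  0.13535501] [[ 0.53758332 -0.23854901  0.078     ]]
```

Call:
move_arm(commands=[[-1,25,0,0,0],[-1,50,0,0,0],[-1,50,0,0,0],[1,50,0,0,0],[1,50,0,0,0],[1,50,0,0,0],[1,50,0,0,0],[1,50,0,0,0]], newtons=20)

```text
time: 4.32
position: [0.5364, -0.2377, 0.0843]
tool_rot: [0.708, -0.0, -0.706, 0.001]
ft_force: [0.0, 0.9, 0.0]
grip_width: 0.0617
```

Call:
move_arm(commands=[[1,0,0,0,0],[1,0,0,0,0],[1,0,0,0,0],[1,0,0,0,0],[1,0,0,0,0],[1,0,0,0,0]])

```text
time: 4.82
position: [0.5357, -0.2372, 0.0829]
tool_rot: [-0.707, -0.0, 0.707, -0.0]
ft_force: [0.0, 0.4, -0.2]
grip_width: 0.0216
```

```bash
cat >> h.py <<'E'
def mpos(n=6):
    P=[]
    for _ in range(n): robot.camera("side"); P.append(robot.get_obs()["position"])
    return np.mean(P,0).round(4),np.std(P,0).round(4)
E
python3 - <<'E'
from h import *
print(mpos(), robot.get_obs()["ft_force"])
E
```

```text
(array([ 0.5357, -0.2372,  0.0829]), array([0., 0., 0.])) [0.18792433 0.45908465 0.38714663]
```

Run:
```python
from h import *
o,c=look("pics/d1.png",0,0,560,420,1.4); print(o["grip_width"],o["position"],o["time"])
for n in ["scene","side"]:
    c=robot.camera(n); x,y=np.round(proj(c,[[.535,-.238,.078]])[0]).astype(int)
    cv2.imwrite(f"pics/d1{n}.png",cv2.resize(c["image"][y-40:y+40,x-50:x+50,::-1],None,fx=7,fy=7,interpolation=2))
```

```text
0.001216055315660439 [ 0.53568124 -0.23721667  0.08296422] 5.1667
```

View pics/d1.png

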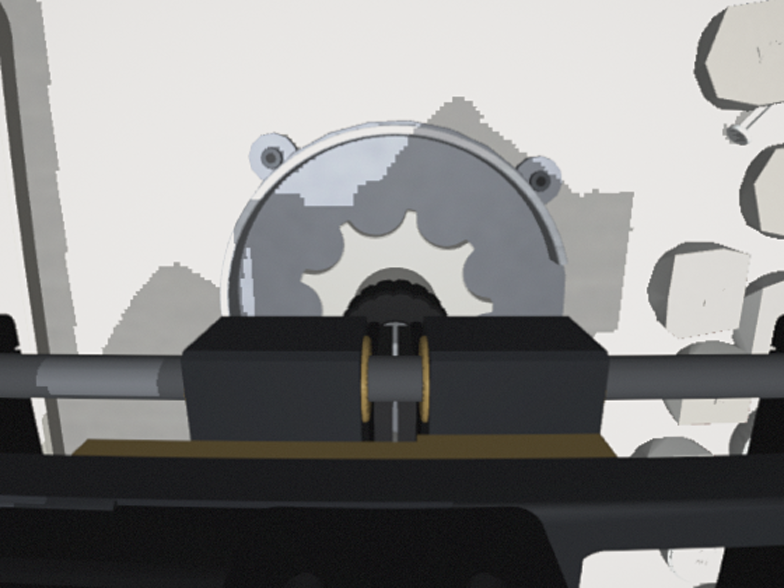

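View pics/d1scene.png

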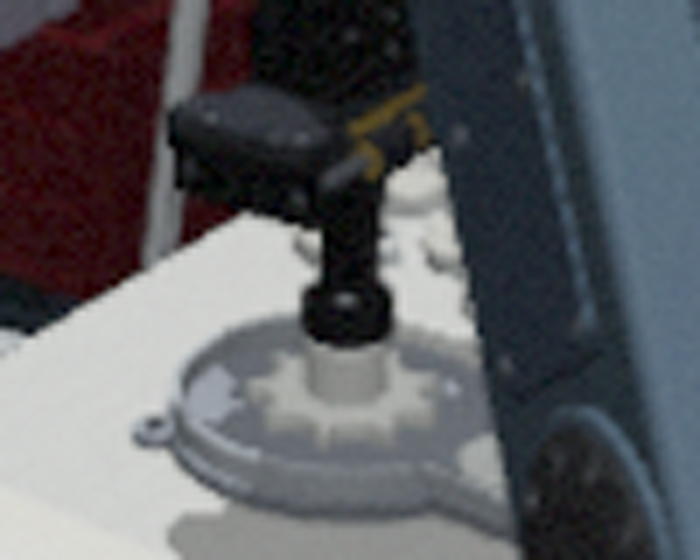

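View pics/d1side.png

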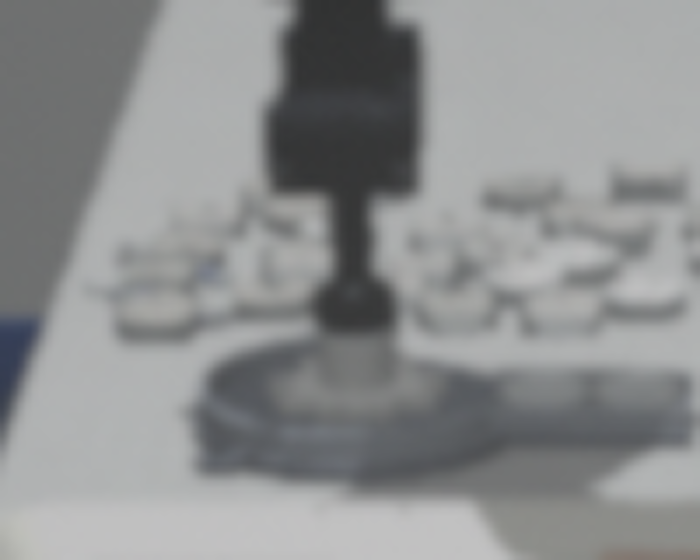

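Run:
```python
from h import *
o=robot.get_obs(); p=o["position"]
for n in ["scene","side"]:
    c=robot.camera(n); x,y=np.round(proj(c,[[.535,-.238,.078]])[0]).astype(int)
    x0,y0=x-25,y-30
    im=cv2.resize(c["image"][y0:y0+50,x0:x0+50,::-1],None,fx=12,fy=12,interpolation=2)
    for q,col in [(p,(0,0,255)),(p-[0,0,.025],(0,255,0)),([.5357,-.2378,.078],(255,0,0)),([.5357,-.2378,.054],(255,0,255))]:
        u=(proj(c,[q])[0]-[x0,y0]+.5)*12; cv2.circle(im,tuple(np.round(u).astype(int)),4,col,-1)
    cv2.imwrite(f"pics/d2{n}.png",im)
```

```text
(no output)
```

View pics/d2scene.png

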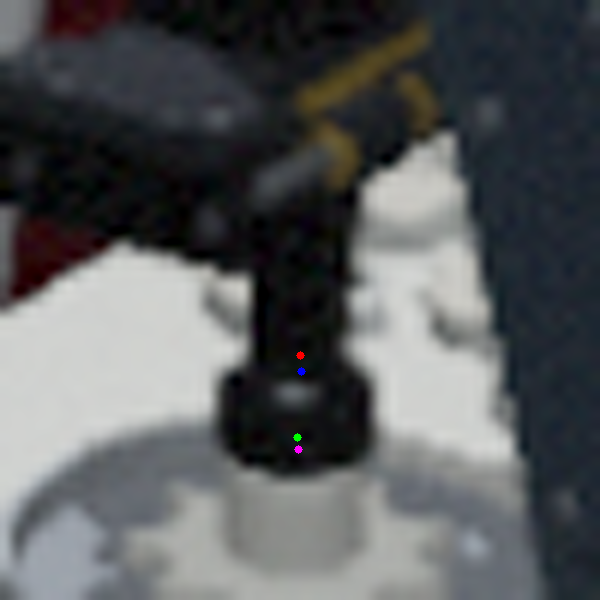

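View pics/d2side.png

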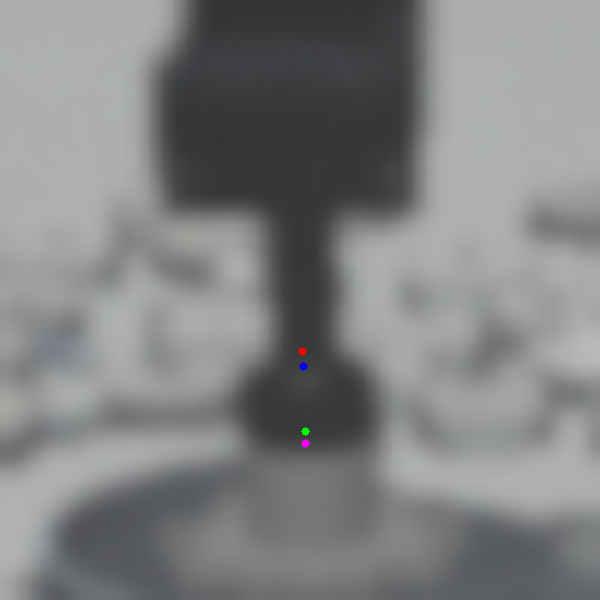

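Run:
```python
from h import *
c=robot.camera("scene")
for y in (-.238+.05,-.238-.05):
  for z in (.135,.11,.105): print(y,z,proj(c,[[.536,y,z]])[0].round(1))
o=robot.get_obs(); print(o)
```

```text
-0.188 0.135 [301.2 155.6]
-0.188 0.11 [301.  162.8]
-0.188 0.105 [300.9 164.2]
-0.288 0.135 [318.6 145.4]
-0.288 0.11 [318.3 152.3]
-0.288 0.105 [318.3 153.7]
{'time': 5.4667, 'q': array([-6.07469950e-01,  6.71865612e-01,  1.64764358e+00,  6.05785178e-06,
        8.22064726e-01,  9.62375640e-01]), 'joint_velocities': array([-0.0011278 ,  0.00039135,  0.00017512,  0.00035924,  0.00173199,
        0.00021859]), 'joint_torque': array([-4.59514322e-04, -4.42001939e+01, -1.16796586e+01,  5.39526972e-02,
       -4.10827424e-02,  1.77479151e-07]), 'position': array([ 0.53572061, -0.2372243 ,  0.08302861]), 'tool_rot': array([ 7.07113034e-01,  3.32183542e-04, -7.07100370e-01,  3.37173044e-04]), 'ft_force': array([ 0.11938218, -0.23205886,  0.06737481]), 'moment': array([ 0.07128583,  0.07564645, -0.00957231]), 'grip_width': 0.0005657756808772835}
```

Call:
move_arm(commands=[[-1,-20,0,0,0],[-1,-20,0,0,0],[-1,-20,0,0,0],[-1,-20,0,0,0],[-1,-20,0,0,0],[-1,-20,0,0,0],[-1,-20,0,0,0],[-1,-20,0,0,0]])

```text
time: 6.13
position: [0.5355, -0.2371, 0.1026]
tool_rot: [-0.707, -0.0, 0.707, -0.0]
ft_force: [0.2, -0.8, -0.1]
grip_width: 0.0458
```

Run:
```python
from h import *
o=robot.get_obs(); print(o["position"],o["grip_width"])
for n in ["scene","side"]:
    c=robot.camera(n); o=robot.get_obs();p=o["position"]
    x,y=np.round(proj(c,[[.535,-.238,.078]])[0]).astype(int)
    x0,y0=x-25,y-30
    im=cv2.resize(c["image"][y0:y0+50,x0:x0+50,::-1],None,fx=12,fy=12,interpolation=2)
    for dy in (-.05,.05):
     for dz,col in [(0,(0,0,255)),(-.025,(0,255,0)),(.045,(255,0,0))]:
        u=(proj(c,[p+[0,dy,dz]])[0]-[x0,y0]+.5)*12; cv2.circle(im,tuple(np.round(u).astype(int)),4,col,-1)
    cv2.imwrite(f"pics/d3{n}.png",im)
```

```text
[ 0.53549716 -0.23709306  0.1025605 ] 0.04583553771176859
```

View pics/d3scene.png

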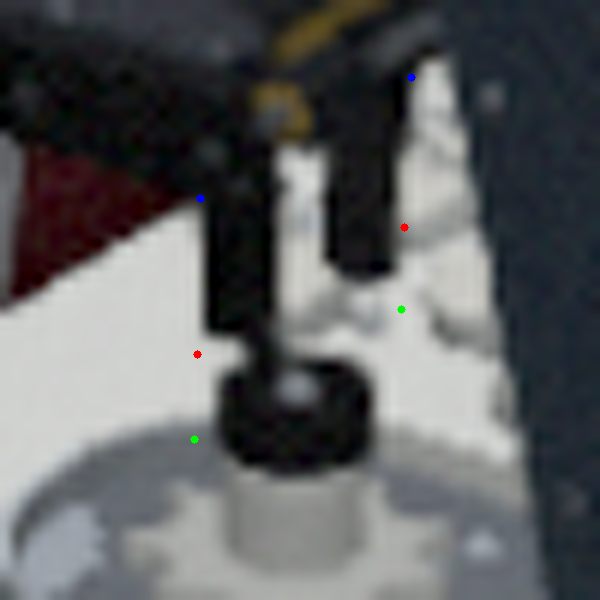

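View pics/d3side.png

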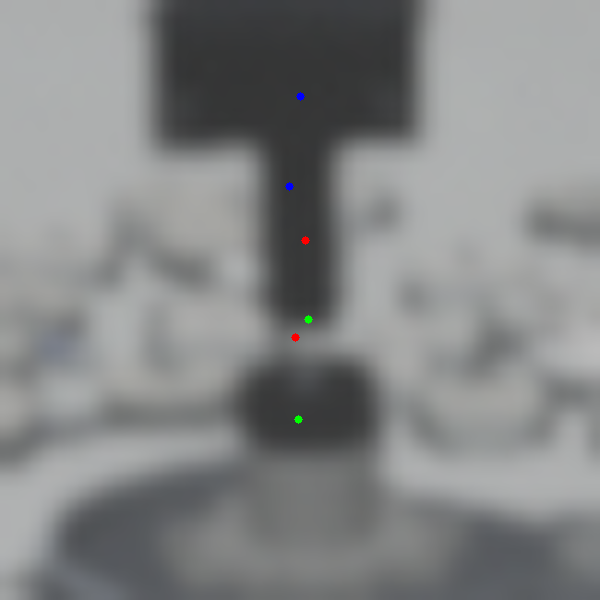

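Call:
move_arm(commands=[[-1,0,0,0,0],[-1,0,0,0,0],[-1,0,0,0,0],[-1,0,0,0,0],[-1,0,0,0,0],[-1,15,0,0,0],[-1,25,0,0,0],[-1,37,0,0,0]])

```text
time: 6.9
position: [0.5358, -0.2372, 0.0656]
tool_rot: [0.707, 0.0, -0.707, 0.0]
ft_force: [0.1, -0.0, -0.2]
grip_width: 0.0868
```

Run:
```python
from h import *
for n in ["scene","side"]:
    c=robot.camera(n); o=robot.get_obs();p=o["position"]
    x,y=np.round(proj(c,[[.535,-.238,.078]])[0]).astype(int)
    x0,y0=x-25,y-30
    im=cv2.resize(c["image"][y0:y0+50,x0:x0+50,::-1],None,fx=12,fy=12,interpolation=2)
    cv2.imwrite(f"pics/d4{n}.png",im)
print(o["position"],o["grip_width"],o["ft_force"])
```

```text
[ 0.5341535  -0.23618972  0.06372882] 0.08677688023909508 [-0.54491452  0.26421578  0.24596816]
```

View pics/d4scene.png

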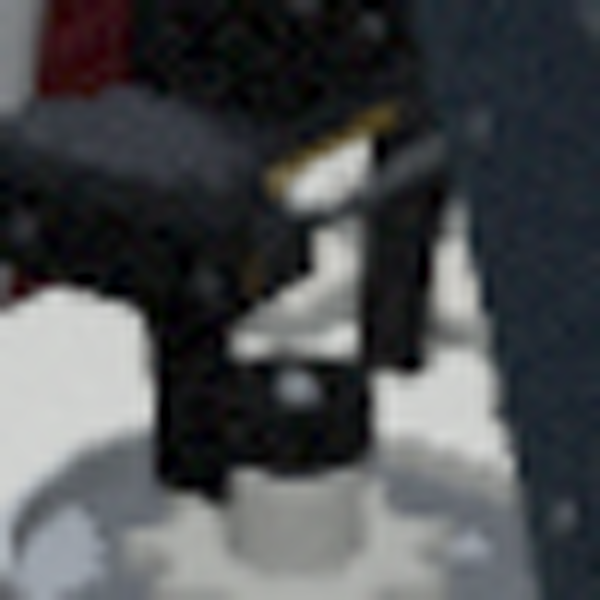

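View pics/d4side.png

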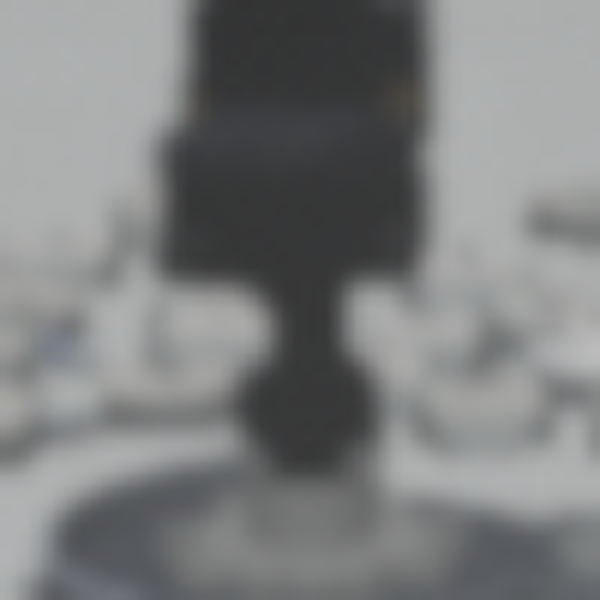

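Call:
move_arm(commands=[[-1,5,0,0,0],[1,5,0,0,0],[1,5,0,0,0],[1,5,0,0,0],[1,5,0,0,0],[1,5,0,0,0],[1,5,0,0,0],[1,5,0,0,0]], newtons=15)

```text
time: 7.67
position: [0.5358, -0.2373, 0.0612]
tool_rot: [0.707, 0.0, -0.707, 0.0]
ft_force: [0.4, -0.2, -0.8]
grip_width: 0.0486
```

Call:
move_arm(commands=[[1,0,0,0,0],[1,0,0,0,0],[1,0,0,0,0]])

```text
time: 7.92
position: [0.5358, -0.2373, 0.0612]
tool_rot: [0.707, 0.0, -0.707, 0.0]
ft_force: [-1.3, 0.4, 0.7]
grip_width: 0.0452
```

Call:
move_arm(commands=[[1,-10,0,0,0],[1,-25,0,0,0],[1,-45,0,0,0],[1,-70,0,0,0],[1,-95,0,0,0],[1,-100,0,0,0],[1,-100,0,0,0],[1,-100,0,0,0]], newtons=20)

```text
time: 8.58
position: [0.5353, -0.2369, 0.1609]
tool_rot: [-0.707, -0.0, 0.707, -0.0]
ft_force: [-0.2, 0.7, -1.2]
grip_width: 0.0451
```

Run:
```python
from h import *
o,c=look("pics/e1.png",0,0,560,420,1.4); print(o["grip_width"],o["position"],o["ft_force"])
for n in ["scene","side"]:
    c=robot.camera(n); x,y=np.round(proj(c,[[.535,-.238,.078]])[0]).astype(int)
    cv2.imwrite(f"pics/e1{n}.png",cv2.resize(c["image"][y-50:y+40,x-60:x+60,::-1],None,fx=6,fy=6,interpolation=2))
```

```text
0.0448877401515476 [ 0.53482268 -0.23660926  0.16004575] [-0.36356394  0.19409164 -1.50797104]
```

View pics/e1.png

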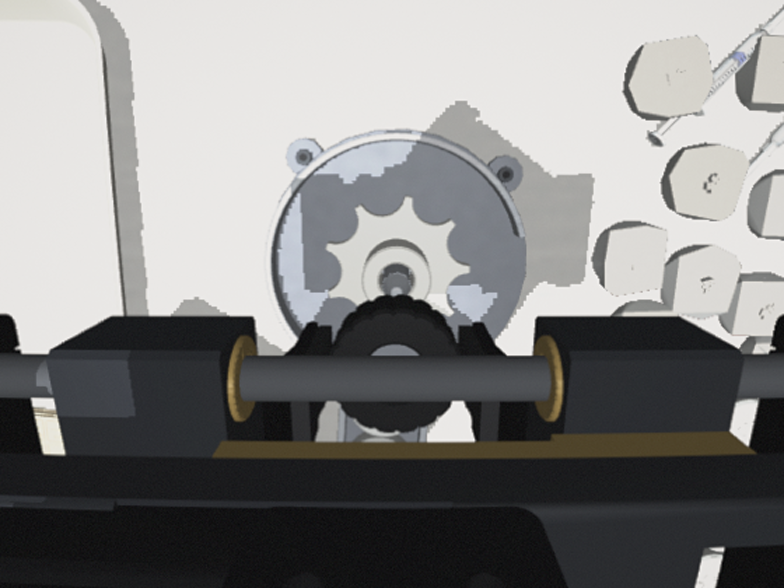

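View pics/e1scene.png

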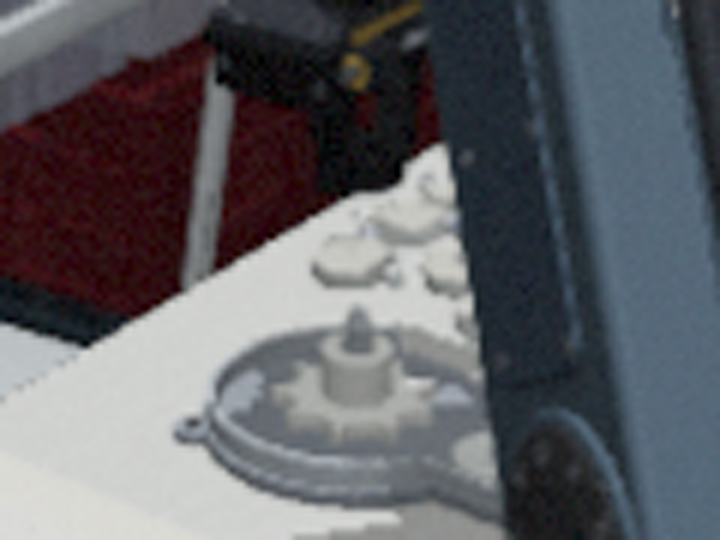

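Run:
```python
from h import *
for n in ["scene","side"]:
    c=robot.camera(n)
    r=robot.regions_of(c,"parts_tray")[0]
    v,u=np.nonzero(r["pixels"]); P=onplane(c,np.c_[u,v],.027)[:,:2]
    b=cv2.minAreaRect((P*1000).astype(np.float32)); print(n,r["p"],b,cv2.boxPoints(b).round())
```

```text
scene 0.76 ((503.2353515625, 21.51434326171875), (171.30300903320312, 403.6103515625), 87.06521606445312) [[297. -54.]
 [700. -74.]
 [709.  97.]
 [306. 117.]]
side 0.57 ((508.3111267089844, 33.69342041015625), (205.624267578125, 397.0882568359375), 86.95545196533203) [[305. -58.]
 [701. -80.]
 [712. 126.]
 [316. 147.]]
```

Call:
move_arm(commands=[[1,-10,-35,10,0],[1,-10,-70,20,0],[1,-10,-105,30,0],[1,-10,-140,40,0],[1,-10,-175,50,0],[1,-10,-210,55,0],[1,-10,-249,55,0],[1,-10,-249,55,0]])

```text
time: 9.65
position: [0.4782, 0.0177, 0.1708]
tool_rot: [-0.706, -0.003, 0.708, -0.001]
ft_force: [0.6, -0.0, -0.0]
grip_width: 0.0446
```

Run:
```python
from h import *
o,c=look("pics/f1.png",0,0,560,420,1.4); print(o["grip_width"],o["position"],o["ft_force"])
q=[tuple(x) for x in []]
# project candidate spots
A=np.array([.505,.011]); d=np.array([.9987,-.05]); e=np.array([.05,.9987])
im=c["image"][:,:,::-1].copy(); im=cv2.resize(im,None,fx=1.4,fy=1.4)
for s,w,z in [((-180,180),(-58,58),.002),((-65,180),(-58,58),.002),((-197,197),(-75,75),.027)]:
    pts=[np.r_[A+d*a/1000+e*b/1000,z] for a,b in [(s[0],w[0]),(s[1],w[0]),(s[1],w[1]),(s[0],w[1])]]
    P=proj(c,pts,o)*1.4; print(P.round())
    cv2.polylines(im,[np.round(P).astype(int)],True,(0,0,255),1)
cv2.imwrite("pics/f1.png",im)
```

```text
0.04528122332486051 [0.47943081 0.01499344 0.17095627] [ 0.34889841 -0.53565071 -0.50924751]
[[462. 459.]
 [515. -64.]
 [324. -77.]
 [313. 451.]]
[[477. 319.]
 [515. -64.]
 [324. -77.]
 [315. 310.]]
[[ 487.  500.]
 [ 559. -115.]
 [ 288. -134.]
 [ 284.  490.]]
```

View pics/f1.png

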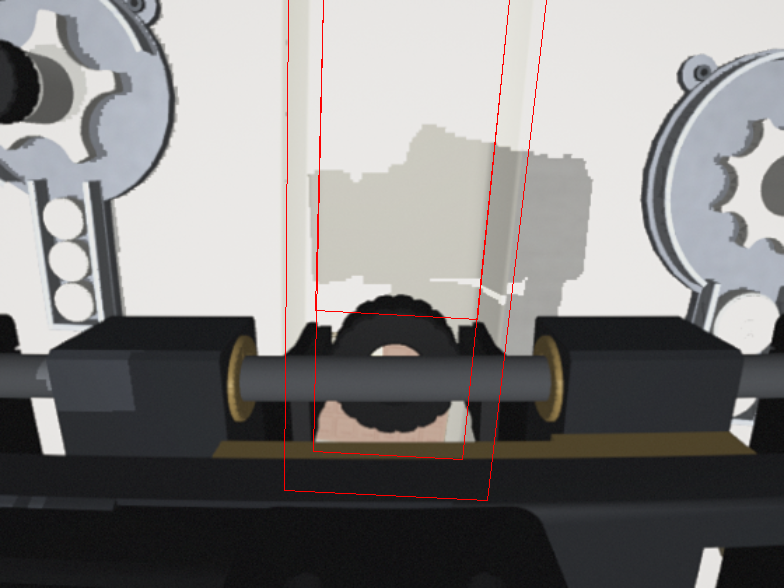

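Run:
```python
from h import *
c=robot.camera("scene")
A=np.array([.505,.011]); d=np.array([.9987,-.05]); e=np.array([.05,.9987])
x0,y0=200,175; f=5
im=cv2.resize(c["image"][y0:y0+90,x0:x0+150,::-1],None,fx=f,fy=f,interpolation=2)
for s,w,z in [((-180,180),(-58,58),.002),((-65,180),(-58,58),.002),((-197,197),(-75,75),.027)]:
    pts=[np.r_[A+d*a/1000+e*b/1000,z] for a,b in [(s[0],w[0]),(s[1],w[0]),(s[1],w[1]),(s[0],w[1])]]
    P=(proj(c,pts)-[x0,y0]+.5)*f
    cv2.polylines(im,[np.round(P).astype(int)],True,(0,0,255),1)
cv2.imwrite("pics/f2.png",im)
print(cmd([.490,.012,.0092]))
```

```text
[161.9  -0.2  -9. ]
```

View pics/f2.png

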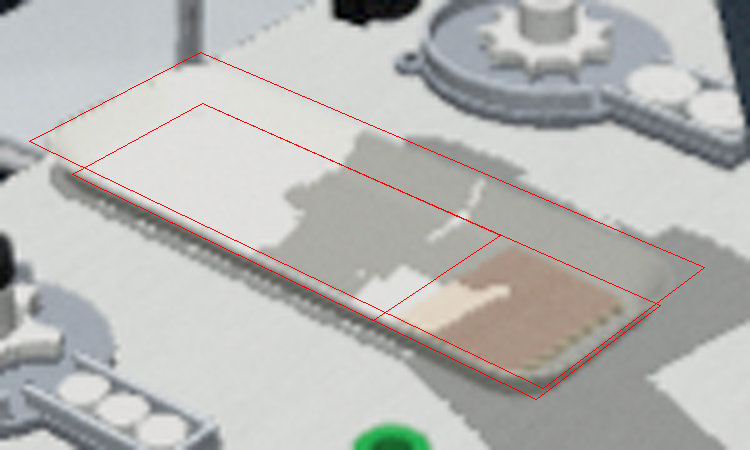

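Call:
move_arm(commands=[[1,35,0,-9,0],[1,70,0,-9,0],[1,105,0,-9,0],[1,130,0,-9,0],[1,145,0,-9,0],[1,155,0,-9,0],[1,155,0,-9,0],[1,155,0,-9,0]])

```text
time: 10.47
position: [0.49, 0.0107, 0.0159]
tool_rot: [0.707, -0.0, -0.707, -0.0]
ft_force: [0.2, 0.2, -1.1]
grip_width: 0.0453
```

Call:
move_arm(commands=[[1,2,0,0,0],[1,4,0,0,0],[1,4,0,0,0],[1,4,0,0,0]])

```text
time: 10.8
position: [0.4899, 0.0117, 0.0127]
tool_rot: [0.708, 0.0, -0.707, 0.0]
ft_force: [0.0, 0.6, -1.0]
grip_width: 0.0451
```

Call:
move_arm(commands=[[1,2,0,0,0],[1,3,0,0,0],[1,3,0,0,0],[1,3,0,0,0]])

```text
time: 11.13
position: [0.4898, 0.0118, 0.0095]
tool_rot: [0.707, 0.0, -0.707, 0.0]
ft_force: [-0.5, -0.8, 5.1]
grip_width: 0.0446
```

Run:
```python
from h import *
c=robot.camera("scene"); o=robot.get_obs(); print(o["position"],o["ft_force"])
x0,y0=240,185
cv2.imwrite("pics/g1.png",cv2.resize(c["image"][y0:y0+60,x0:x0+90,::-1],None,fx=8,fy=8,interpolation=2))
```

```text
[0.48979267 0.01177309 0.00954111] [1.08167473 0.42039287 5.61021916]
```

View pics/g1.png

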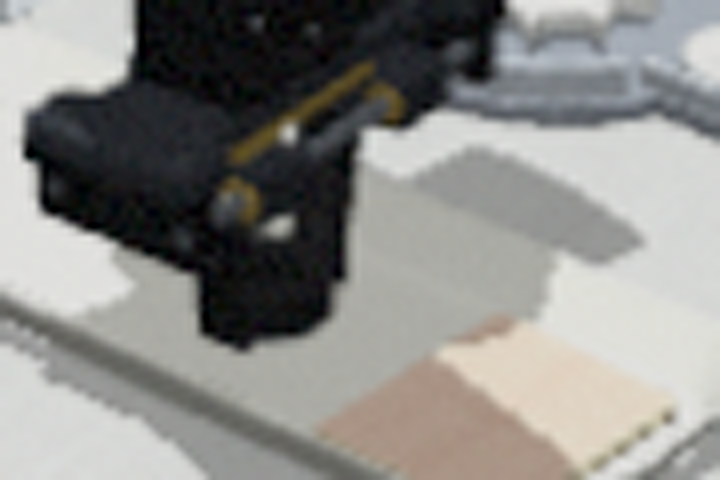

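Call:
move_arm(commands=[[-0.35,0,0,0,0],[-0.35,0,0,0,0],[-0.35,0,0,0,0],[-0.35,0,0,0,0],[-0.35,-10,0,0,0],[-0.35,-35,0,0,0],[-0.35,-75,0,0,0],[-0.35,-110,0,0,0]])

```text
time: 11.85
position: [0.4887, 0.0118, 0.1204]
tool_rot: [-0.706, -0.0, 0.708, -0.0]
ft_force: [1.4, -0.6, 0.6]
grip_width: 0.0585
```

Run:
```python
from h import *
o=robot.get_obs(); print(o["position"],o["grip_width"])
print(cmd([.46,.25,.33]))
c=robot.camera("scene"); 
x0,y0=240,185
cv2.imwrite("pics/g2.png",cv2.resize(c["image"][y0:y0+60,x0:x0+90,::-1],None,fx=8,fy=8,interpolation=2))
```

```text
[0.48870815 0.01184398 0.12037243] 0.05852653585301089
[-209.5 -238.3   28.9]
```

View pics/g2.png

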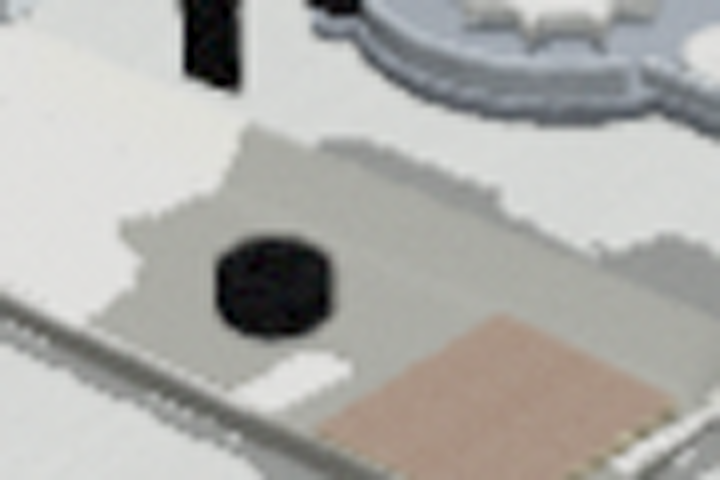

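Call:
move_arm(commands=[[-1,-35,-20,4,0],[-1,-70,-45,8,0],[-1,-100,-80,12,0],[-1,-130,-115,12,0],[-1,-160,-150,12,0],[-1,-160,-190,12,0],[-1,-160,-230,12,0],[-1,-160,-238,12,0]])

```text
time: 12.57
position: [0.4771, 0.2542, 0.2811]
tool_rot: [0.708, 0.003, -0.706, 0.0]
ft_force: [0.3, 0.5, 0.7]
grip_width: 0.0866
```

Run:
```python
from h import *
for _ in range(3): robot.camera("side")
o,c=look("pics/h1.png",150,0,430,240,2.5); print(o["position"])
for r in robot.regions_of(c,"collar_1_mid"):
    print(r["p"],r["bbox"])
```

```text
[0.47651761 0.24961818 0.27892441]
0.73 [450.9, 143.2, 492.0, 176.6]
```

View pics/h1.png

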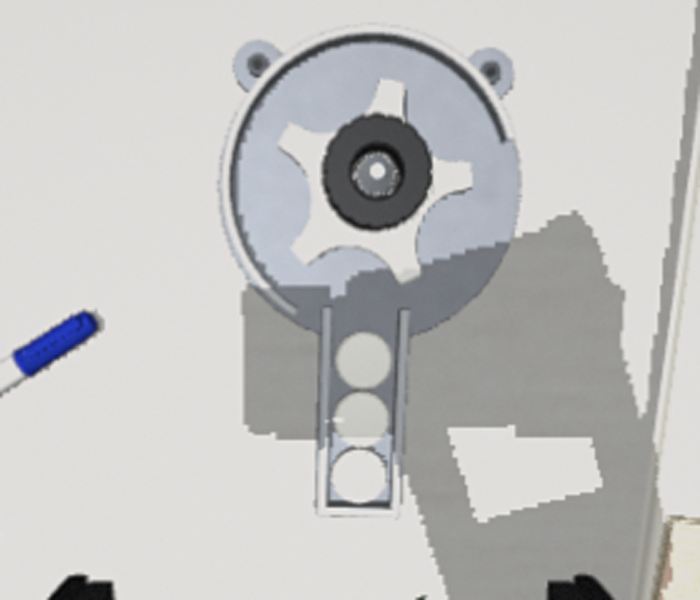

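Run:
```python
from h import *
o,c=look("pics/x.png",150,0,430,240,2.5)
a=onplane(c,[[150+377/2.5,171/2.5]],.078,o)[0]; print(a)
look("pics/h2.png",150,0,430,240,2.5,[(a[0],a[1],.022,.076),(a[0],a[1],.072,.008),(a[0],a[1],.046,.026)])
print(cmd([a[0],a[1],.15]))
```

```text
[0.58931538 0.22994356 0.078     ]
[ 128.9   18.5 -112. ]
```

View pics/h2.png

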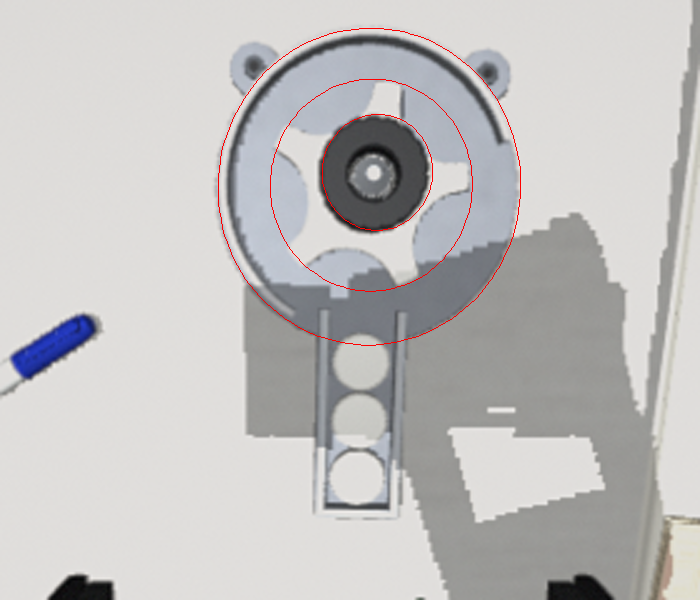

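Call:
move_arm(commands=[[-1,30,9,-37,0],[-1,60,18,-75,0],[-1,90,18,-110,0],[-1,120,18,-110,0],[-1,140,18,-110,0],[-1,140,18,-110,0],[-1,140,18,-110,0],[-1,140,18,-110,0]])

```text
time: 13.73
position: [0.5879, 0.2318, 0.1404]
tool_rot: [0.708, 0.0, -0.706, 0.0]
ft_force: [0.7, 0.4, 0.2]
grip_width: 0.0871
```

Run:
```python
from h import *
for _ in range(6): robot.camera("side")
o,c=look("pics/h3.png",140,60,420,270,2.5); print(o["position"])
o,c=look("pics/h3.png",140,60,420,270,2.5); print(o["position"])
```

```text
[0.58755477 0.23214739 0.14034977]
[0.58735649 0.2320081  0.13970276]
```

View pics/h3.png

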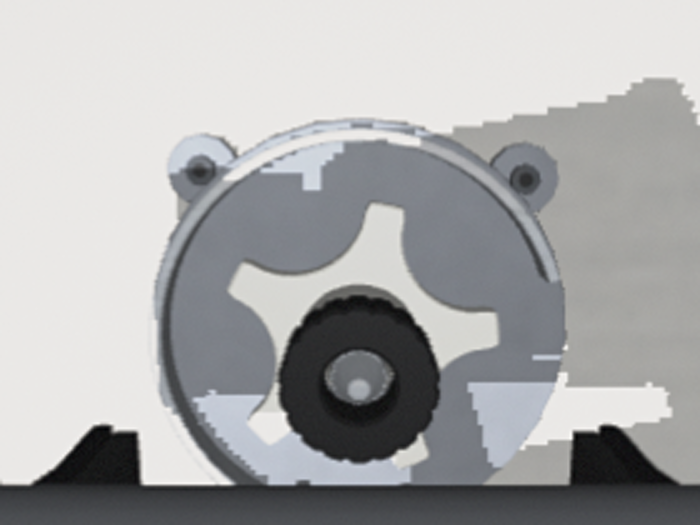

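Run:
```python
from h import *
o=robot.get_obs(); c=robot.camera("wrist"); print(o["position"],onplane(c,[[140+359/2.5,60+390/2.5]],.078,o))
```

```text
[0.58731363 0.23195086 0.13948982] [[0.58906268 0.2313302  0.078     ]]
```

Call:
move_arm(commands=[[-1,30,1,-1,0],[-1,60,1,-1,0],[-1,78,1,-1,0],[1,78,1,-1,0],[1,78,1,-1,0],[1,78,1,-1,0],[1,78,1,-1,0],[1,78,1,-1,0]], newtons=15)

```text
time: 14.95
position: [0.5895, 0.2311, 0.0627]
tool_rot: [0.708, 0.001, -0.706, 0.0]
ft_force: [-1.0, -0.5, 0.1]
grip_width: 0.0616
```

Call:
move_arm(commands=[[1,0,0,0,0],[1,0,0,0,0],[1,0,0,0,0],[1,0,0,0,0],[1,0,0,0,0]], newtons=20)

```text
time: 15.37
position: [0.5886, 0.2309, 0.0617]
tool_rot: [0.707, 0.0, -0.707, 0.0]
ft_force: [-0.5, 0.9, 5.3]
grip_width: 0.0437
```

Call:
move_arm(commands=[[1,-10,0,0,0],[1,-25,0,0,0],[1,-45,0,0,0],[1,-70,0,0,0],[1,-95,0,0,0],[1,-100,0,0,0],[1,-100,0,0,0]])

```text
time: 15.95
position: [0.5897, 0.2311, 0.1633]
tool_rot: [0.709, 0.001, -0.705, 0.0]
ft_force: [-0.2, -0.1, -1.1]
grip_width: 0.0438
```

Run:
```python
from h import *
for _ in range(3): robot.camera("side")
o,c=look("pics/i1.png",0,0,560,420,1.4); print(o["grip_width"],o["position"],o["ft_force"])
c=robot.camera("scene"); x,y=np.round(proj(c,[[.588,.231,.09]])[0]).astype(int)
cv2.imwrite(f"pics/i1s.png",cv2.resize(c["image"][y-60:y+40,x-60:x+60,::-1],None,fx=6,fy=6,interpolation=2))
print(cmd([.55,.009,.17]))
```

```text
0.04366526035173882 [0.58686156 0.23050536 0.15911444] [ 0.05525938 -0.60511193 -0.75986421]
[-10.5 221.5  37.4]
```

View pics/i1.png

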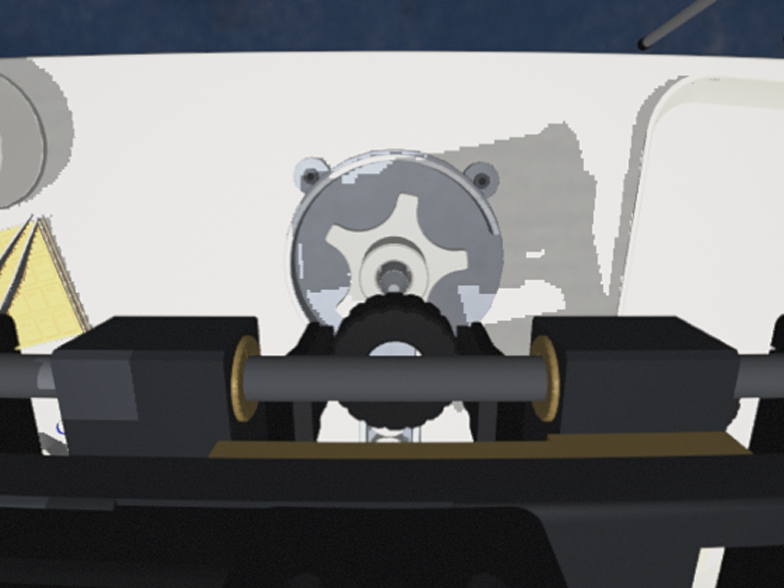

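View pics/i1s.png

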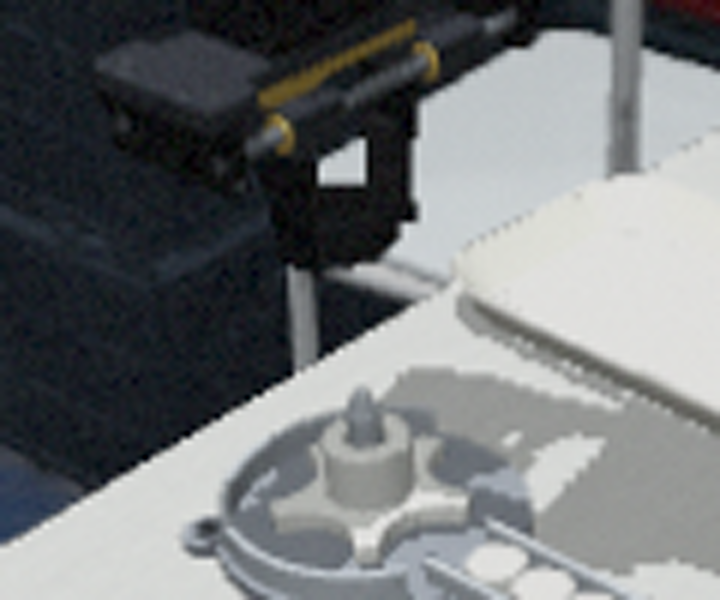

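Call:
move_arm(commands=[[1,0,35,6,0],[1,0,70,12,0],[1,0,105,18,0],[1,0,140,24,0],[1,0,180,30,0],[1,0,221,35,0],[1,0,221,35,0],[1,0,221,35,0]])

```text
time: 16.92
position: [0.5531, 0.0076, 0.1603]
tool_rot: [-0.707, 0.001, 0.708, 0.002]
ft_force: [-0.1, 1.1, -0.3]
grip_width: 0.0436
```

Run:
```python
from h import *
for _ in range(3): robot.camera("side")
o,c=look("pics/j1.png",0,0,560,420,1.4); print(o["position"]); print(cmd([.552,.009,.012]))
```

```text
[0.55332785 0.01121819 0.16060504]
[148.7   2.4   1.3]
```

View pics/j1.png

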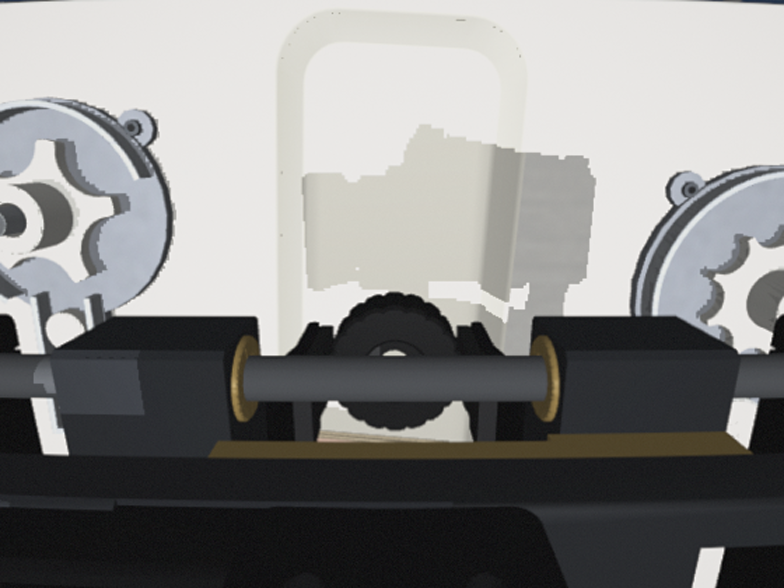

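Call:
move_arm(commands=[[1,40,1,1,0],[1,80,1,1,0],[1,110,1,1,0],[1,130,1,1,0],[1,145,1,1,0],[1,148,1,1,0],[1,150,1,1,0],[1,150,1,1,0]])

```text
time: 17.83
position: [0.553, 0.0096, 0.0112]
tool_rot: [0.707, 0.001, -0.707, 0.001]
ft_force: [-0.4, 0.6, -0.9]
grip_width: 0.044
```

Run:
```python
from h import *
o=robot.get_obs(); print(o["position"],o["ft_force"])
```

```text
[0.55297649 0.00955779 0.01123239] [-0.38984328  0.58094793 -0.94144434]
```

Call:
move_arm(commands=[[1,2,0,0,0],[1,2,0,0,0],[-0.35,2,0,0,0],[-0.35,2,0,0,0],[-0.35,2,0,0,0],[-0.35,2,0,0,0],[-0.35,2,0,0,0],[-0.35,-10,0,0,0]])

```text
time: 18.5
position: [0.551, 0.0089, 0.0197]
tool_rot: [-0.706, -0.001, 0.709, 0.0]
ft_force: [0.1, -1.2, 0.5]
grip_width: 0.0588
```

Call:
move_arm(commands=[[-0.35,-35,0,0,0],[-0.35,-70,0,0,0],[-0.35,-100,0,0,0],[-0.35,-120,0,0,0]])

```text
time: 18.83
position: [0.5536, 0.0086, 0.1448]
tool_rot: [0.709, 0.0, -0.706, 0.001]
ft_force: [0.2, -0.4, -0.3]
grip_width: 0.0587
```

Run:
```python
from h import *
for _ in range(3): robot.camera("side")
c=robot.camera("scene")
x0,y0=220,175
cv2.imwrite("pics/k1.png",cv2.resize(c["image"][y0:y0+75,x0:x0+110,::-1],None,fx=7,fy=7,interpolation=2))
o,c=look("pics/k2.png",0,0,560,420,1.4)
print(o["position"],o["grip_width"],cmd([.5355,-.2378,.13]))
```

```text
[0.55175083 0.00891096 0.14089993] 0.058982747430572066 [ 10.1 246.8  16.1]
```

View pics/k1.png

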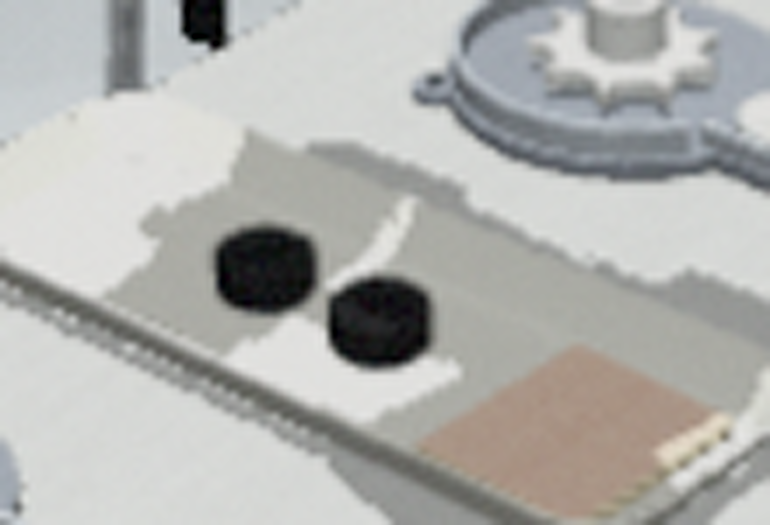

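View pics/k2.png

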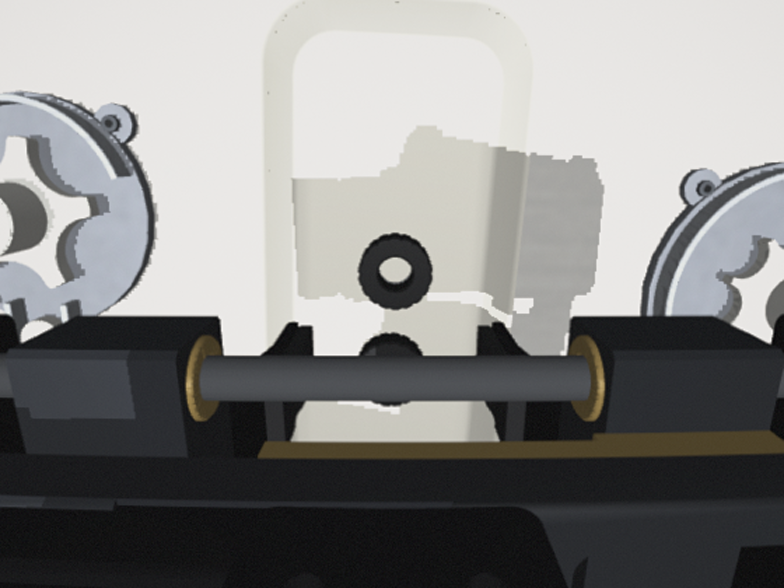

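Run:
```python
from h import *
for _ in range(2): robot.camera("side")
o=robot.get_obs(); c=robot.camera("wrist")
p=np.array([[395,270],[390,370]])/1.4
print(onplane(c,p,.022,o)); p=np.array([[396,33],[294,180],[505,180]])/1.4
print(onplane(c,p,.002,o))
```

```text
[[0.55594345 0.00927305 0.022     ]
 [0.49222447 0.01224404 0.022     ]]
[[ 0.68924061  0.00896542  0.002     ]
 [ 0.60708496  0.07040942  0.002     ]
 [ 0.60735083 -0.05716264  0.002     ]]
```

Call:
move_arm(commands=[[-1,-10,35,3,0],[-1,-10,75,6,0],[-1,-10,115,9,0],[-1,-10,155,12,0],[-1,-10,195,15,0],[-1,-10,230,16,0],[-1,-10,247,16,0],[-1,-10,247,16,0]])

```text
time: 19.95
position: [0.5369, -0.2426, 0.1502]
tool_rot: [0.707, -0.002, -0.707, -0.001]
ft_force: [0.9, -0.1, 0.5]
grip_width: 0.0866
```

Run:
```python
from h import *
for _ in range(8): robot.camera("side")
o,c=look("pics/l1.png",140,60,420,270,2.5); print(o["position"]); print(cmd([.5358,-.2378,.037]))
```

```text
[ 0.53685757 -0.236886    0.15108885]
[114.1   0.6   1.1]
```

View pics/l1.png

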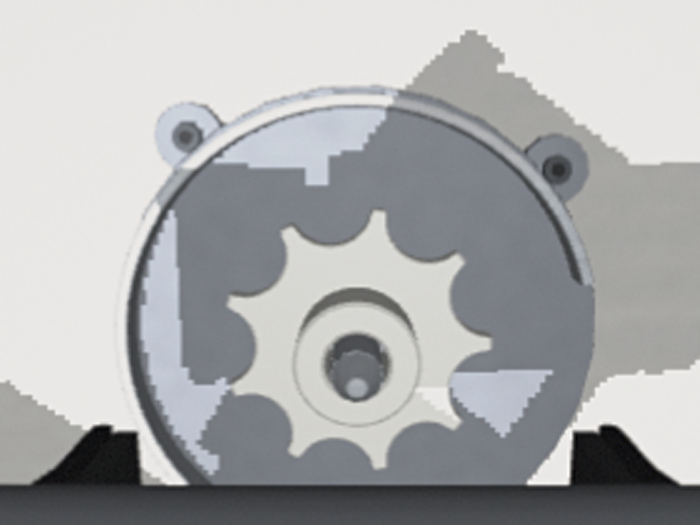

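Call:
move_arm(commands=[[-1,35,0,0,0],[-1,70,0,0,0],[-1,95,0,0,0],[-1,112,0,0,0],[-1,112,0,0,0],[1,112,0,0,0],[1,112,0,0,0],[1,112,0,0,0]], newtons=20)

```text
time: 21.12
position: [0.5379, -0.2389, 0.0407]
tool_rot: [0.708, -0.0, -0.706, 0.001]
ft_force: [-0.1, 0.2, 0.1]
grip_width: 0.0742
```

Call:
move_arm(commands=[[1,0,0,0,0],[1,0,0,0,0],[1,0,0,0,0],[1,0,0,0,0],[1,0,0,0,0],[1,0,0,0,0]])

```text
time: 21.62
position: [0.5367, -0.2381, 0.0393]
tool_rot: [0.707, 0.0, -0.707, 0.0]
ft_force: [-0.1, 1.0, 2.5]
grip_width: 0.0403
```

Call:
move_arm(commands=[[1,-8,0,0,0],[1,-20,0,0,0],[1,-40,0,0,0],[1,-65,0,0,0],[1,-90,0,0,0],[1,-105,0,0,0],[1,-105,0,0,0],[1,-105,0,0,0]], newtons=30)

```text
time: 22.28
position: [0.5371, -0.2385, 0.1453]
tool_rot: [0.708, -0.0, -0.706, 0.001]
ft_force: [0.2, 0.1, -2.3]
grip_width: 0.0402
```

Run:
```python
from h import *
for _ in range(6): robot.camera("side")
c=robot.camera("scene"); x,y=np.round(proj(c,[[.535,-.238,.09]])[0]).astype(int)
cv2.imwrite(f"pics/m1.png",cv2.resize(c["image"][y-50:y+40,x-60:x+60,::-1],None,fx=6,fy=6,interpolation=2))
o=robot.get_obs(); print(o["position"],o["ft_force"],o["grip_width"],cmd([.634,.006,.145]))
```

```text
[ 0.53617311 -0.23789373  0.14286614] [-0.26957662  0.25656507 -2.33955624] 0.03990266522682869 [  -2.  -243.8  -98. ]
```

View pics/m1.png

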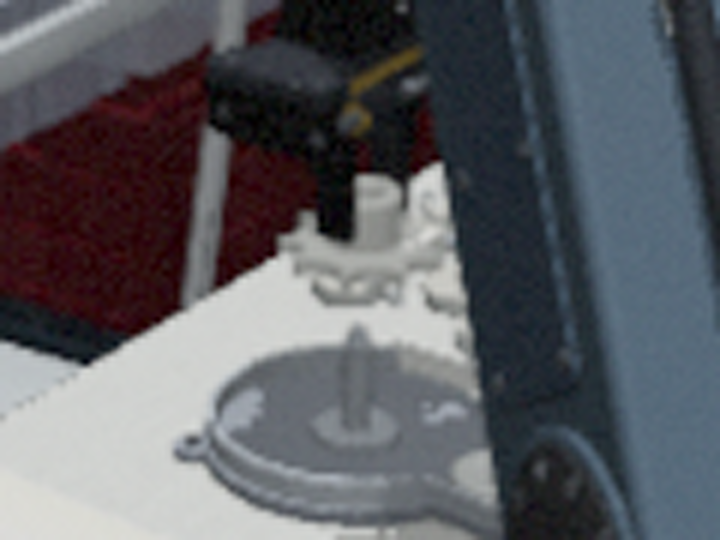

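Call:
move_arm(commands=[[1,-5,-30,-12,0],[1,-5,-60,-24,0],[1,-5,-95,-38,0],[1,-5,-130,-52,0],[1,-5,-165,-66,0],[1,-5,-200,-80,0],[1,-5,-230,-92,0],[1,-5,-244,-98,0]])

```text
time: 23.3
position: [0.6353, 0.0101, 0.1483]
tool_rot: [-0.707, -0.002, 0.707, -0.001]
ft_force: [0.0, -0.9, -1.9]
grip_width: 0.0401
```

Run:
```python
from h import *
for _ in range(10): robot.camera("side")
o,c=look("pics/n1.png",0,0,560,420,1.4); print(o["position"],cmd([.634,.006,.0253]))
```

```text
[0.63428335 0.00468404 0.14907012] [123.8  -1.1   0.3]
```

View pics/n1.png

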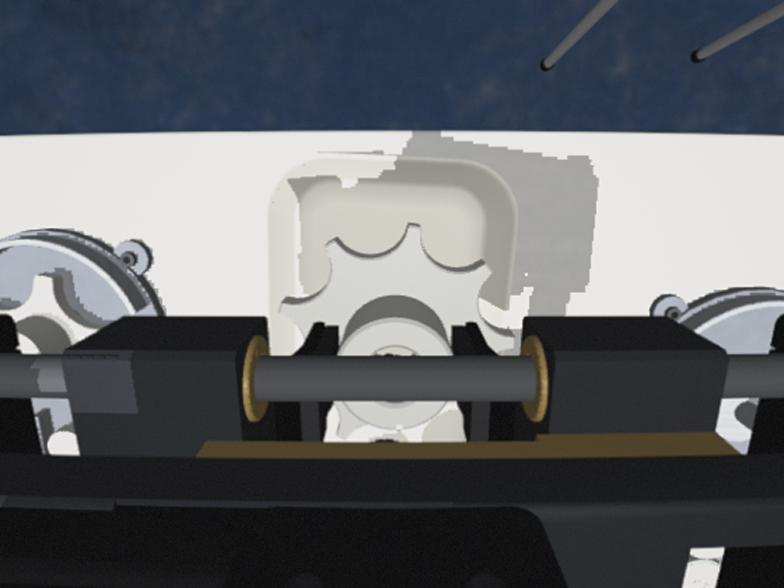

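Call:
move_arm(commands=[[1,35,-1,0,0],[1,70,-1,0,0],[1,95,-1,0,0],[1,110,-1,0,0],[1,118,-1,0,0],[1,121,-1,0,0],[1,122,-1,0,0],[1,122,-1,0,0]])

```text
time: 24.57
position: [0.6355, 0.0066, 0.028]
tool_rot: [0.708, 0.0, -0.706, 0.0]
ft_force: [-0.0, 0.2, -1.8]
grip_width: 0.04
```

Run:
```python
from h import *
for _ in range(5): robot.camera("side")
o=robot.get_obs(); print(o["position"],o["ft_force"])
c=robot.camera("scene")
x0,y0=200,165
cv2.imwrite("pics/n2.png",cv2.resize(c["image"][y0:y0+75,x0:x0+110,::-1],None,fx=7,fy=7,interpolation=2))
```

```text
[0.6351904  0.00678271 0.02812963] [ 0.40290303 -0.04489151 -2.3637418 ]
```

View pics/n2.png

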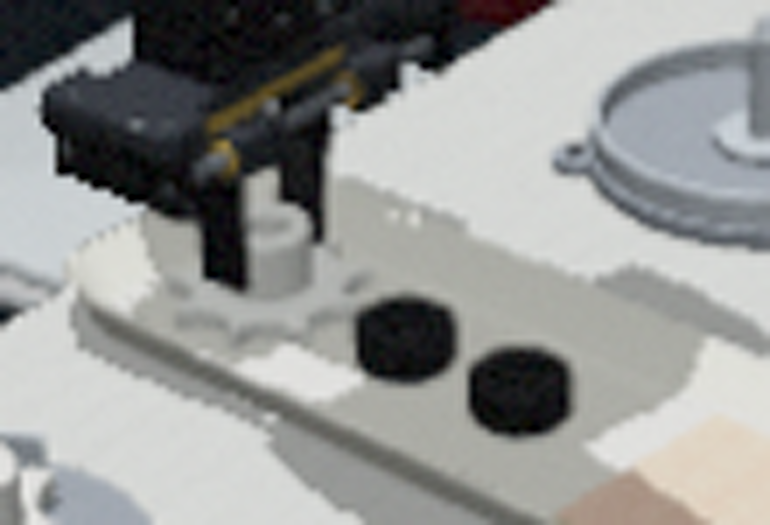

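Near the floor, level. Lower to touch (about 3 mm).

Call:
move_arm(commands=[[1,2,0,0,0],[1,3,0,0,0],[1,3,0,0,0],[1,3,0,0,0]])

```text
time: 25.2
position: [0.6352, 0.0068, 0.0257]
tool_rot: [0.708, 0.0, -0.707, 0.0]
ft_force: [-1.4, -0.8, 6.7]
grip_width: 0.0404
```

Call:
move_arm(commands=[[-0.35,0,0,0,0],[-0.35,0,0,0,0],[-0.35,0,0,0,0],[-0.35,0,0,0,0],[-0.35,0,0,0,0],[-0.35,-20,0,0,0],[-0.35,-55,0,0,0],[-0.35,-95,0,0,0]])

```text
time: 25.87
position: [0.6324, 0.0071, 0.1173]
tool_rot: [-0.705, -0.001, 0.709, 0.0]
ft_force: [0.3, -0.0, -0.6]
grip_width: 0.0591
```

Call:
move_arm(commands=[[-1,-30,-5,0,0],[-1,-40,-40,5,0],[-1,-40,-75,10,0],[-1,-40,-110,18,0],[-1,-40,-145,26,0],[-1,-40,-180,34,0],[-1,-40,-210,42,0],[-1,-40,-224,46,0]])

```text
time: 26.53
position: [0.5865, 0.2345, 0.1588]
tool_rot: [-0.707, -0.002, 0.707, -0.001]
ft_force: [0.4, -0.4, -0.3]
grip_width: 0.0869
```

Run:
```python
from h import *
for _ in range(10): robot.camera("side")
o,c=look("pics/o1.png",140,30,420,240,2.5); print(o["position"],cmd([.5886,.2310,.0393]))
c=robot.camera("scene")
x0,y0=200,165
cv2.imwrite("pics/o2.png",cv2.resize(c["image"][y0:y0+75,x0:x0+110,::-1],None,fx=7,fy=7,interpolation=2))
```

```text
[0.58871598 0.22963747 0.1589509 ] [119.7  -1.1   0. ]
```

View pics/o1.png

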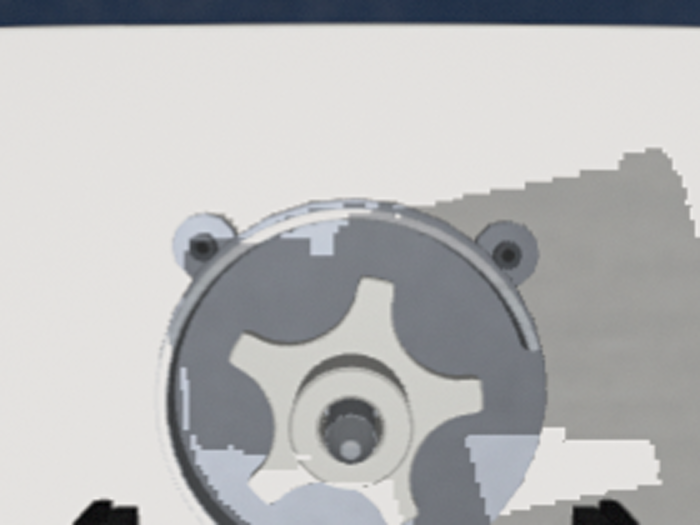

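View pics/o2.png

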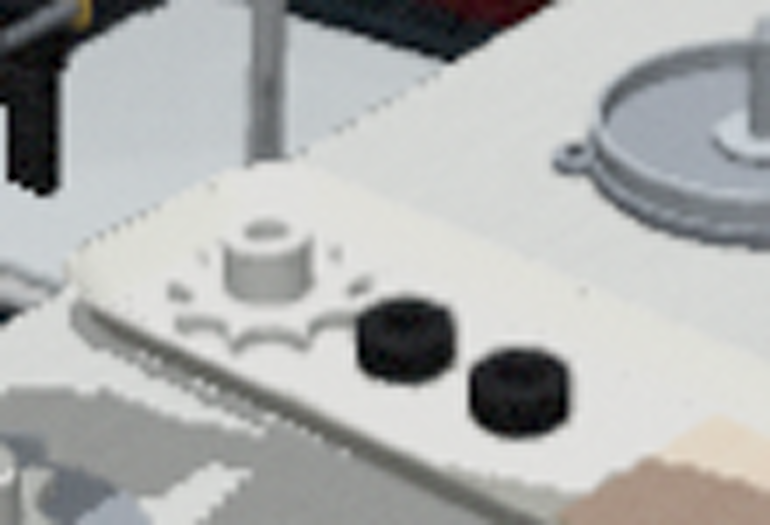

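Call:
move_arm(commands=[[-1,40,-1,0,0],[-1,80,-1,0,0],[-1,105,-1,0,0],[-1,119,-1,0,0],[-1,119,-1,0,0],[1,119,-1,0,0],[1,119,-1,0,0],[1,119,-1,0,0]], newtons=20)

```text
time: 27.85
position: [0.5897, 0.2321, 0.0418]
tool_rot: [0.708, 0.001, -0.706, 0.0]
ft_force: [0.2, 0.3, -0.2]
grip_width: 0.0741
```

Call:
move_arm(commands=[[1,0,0,0,0],[1,0,0,0,0],[1,0,0,0,0],[1,0,0,0,0],[1,0,0,0,0],[1,0,0,0,0]])

```text
time: 28.35
position: [0.5883, 0.2318, 0.0403]
tool_rot: [0.707, 0.0, -0.707, 0.0]
ft_force: [-0.3, -0.7, 1.1]
grip_width: 0.0405
```

Call:
move_arm(commands=[[1,-8,0,0,0],[1,-20,0,0,0],[1,-40,0,0,0],[1,-65,0,0,0],[1,-90,0,0,0],[1,-105,0,0,0],[1,-110,0,0,0],[1,-110,0,0,0]], newtons=30)

```text
time: 29.02
position: [0.5893, 0.2322, 0.1524]
tool_rot: [0.709, 0.001, -0.706, 0.0]
ft_force: [0.1, 0.1, -2.2]
grip_width: 0.0399
```

Run:
```python
from h import *
for _ in range(6): robot.camera("side")
c=robot.camera("scene"); x,y=np.round(proj(c,[[.588,.231,.09]])[0]).astype(int)
cv2.imwrite(f"pics/p1.png",cv2.resize(c["image"][y-50:y+50,x-60:x+60,::-1],None,fx=6,fy=6,interpolation=2))
o=robot.get_obs(); print(o["position"],o["ft_force"],o["grip_width"],cmd([.5358,-.2378,.155]))
```

```text
[0.58755853 0.23165528 0.14870298] [-0.27884893 -0.01274695 -1.67440369] 0.040026596799683976 [ -6.  469.4  52.2]
```

View pics/p1.png

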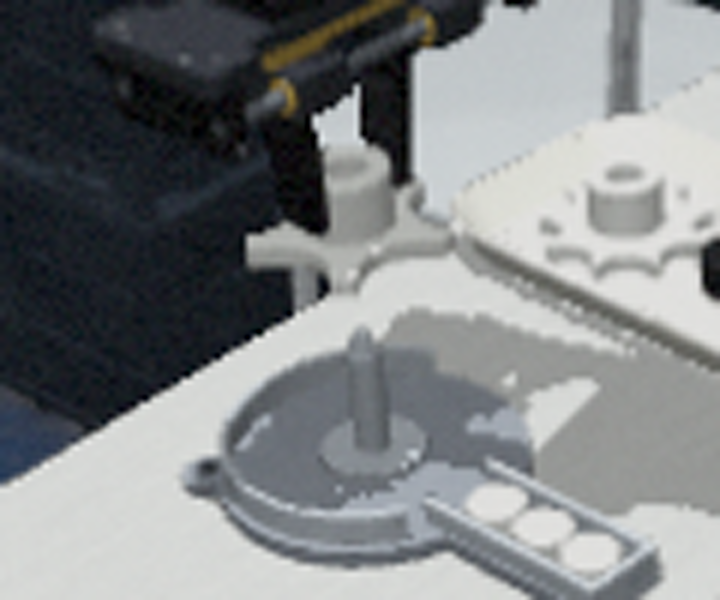

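Call:
move_arm(commands=[[1,-10,30,4,0],[1,-10,60,8,0],[1,-10,95,12,0],[1,-10,130,16,0],[1,-10,165,20,0],[1,-10,200,24,0],[1,-10,235,27,0],[1,-10,270,30,0]])

```text
time: 30.03
position: [0.5579, -0.0397, 0.1595]
tool_rot: [-0.707, -0.0, 0.707, -0.0]
ft_force: [0.6, -0.1, -0.9]
grip_width: 0.0401
```

Call:
move_arm(commands=[[1,0,35,4,0],[1,0,70,8,0],[1,0,105,12,0],[1,0,140,16,0],[1,0,170,20,0],[1,0,190,22,0],[1,0,199,22,0],[1,0,199,22,0]])

```text
time: 30.7
position: [0.5368, -0.2394, 0.1595]
tool_rot: [0.707, -0.001, -0.707, -0.001]
ft_force: [-0.0, -0.3, -1.6]
grip_width: 0.0398
```

Run:
```python
from h import *
for _ in range(12): robot.camera("side")
o,c=look("pics/q1.png",0,0,560,420,1.4); print(o["position"],o["grip_width"],cmd([.5360,-.2378,.100]))
```

```text
[ 0.53679231 -0.23696057  0.16007917] 0.040258608342428184 [60.1  0.7  0.8]
```

View pics/q1.png

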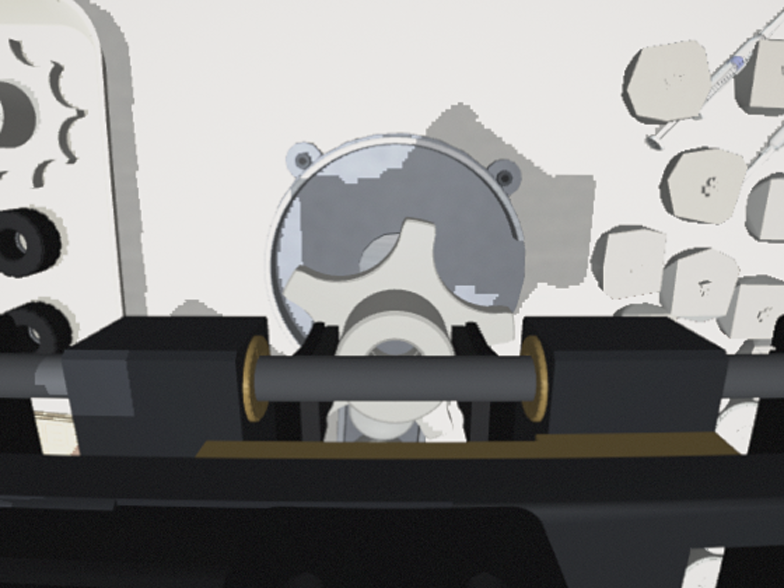

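Call:
move_arm(commands=[[1,20,1,1,0],[1,40,1,1,0],[1,55,1,1,0],[1,65,1,1,0],[1,75,1,1,0],[1,80,1,1,0],[1,80,1,1,0]])

```text
time: 31.98
position: [0.5353, -0.238, 0.079]
tool_rot: [-0.707, -0.001, 0.708, 0.0]
ft_force: [-0.7, 0.5, -1.0]
grip_width: 0.0401
```

Run:
```python
from h import *
for _ in range(4): robot.camera("side")
o=robot.get_obs(); print(o["position"],o["ft_force"],o["moment"],o["grip_width"])
c=robot.camera("scene"); x,y=np.round(proj(c,[[.535,-.238,.06]])[0]).astype(int)
cv2.imwrite(f"pics/q2.png",cv2.resize(c["image"][y-50:y+40,x-60:x+60,::-1],None,fx=6,fy=6,interpolation=2))
```

```text
[ 0.53631268 -0.23862763  0.08082086] [ 0.02147413  0.85190018 -1.51424528] [0.02200916 0.02148402 0.01652131] 0.04021239565779385
```

View pics/q2.png

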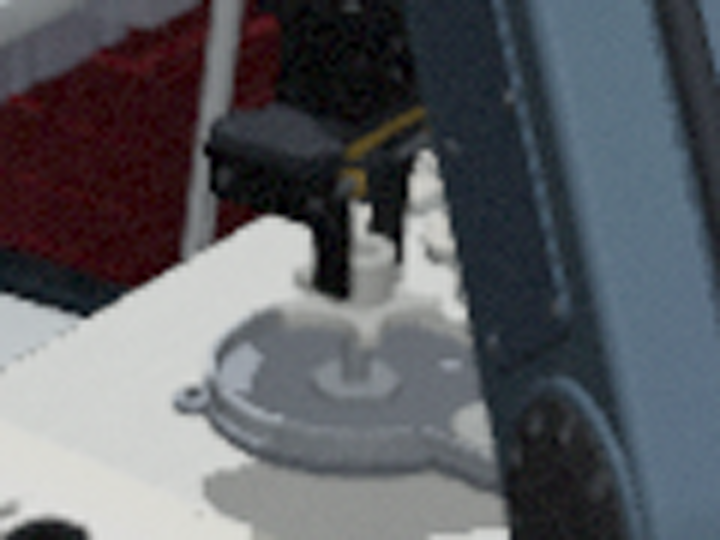

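On the spindle without contact. Continue down 40 mm.

Call:
move_arm(commands=[[1,10,0,0,0],[1,20,0,0,0],[1,30,0,0,0],[1,36,0,0,0],[1,38,0,0,0],[1,39,0,0,0],[1,39,0,0,0],[1,39,0,0,0]])

```text
time: 32.9
position: [0.5362, -0.2386, 0.0411]
tool_rot: [0.708, 0.0, -0.707, 0.001]
ft_force: [-0.2, -0.7, -0.9]
grip_width: 0.0399
```

Call:
move_arm(commands=[[1,1,0,0,0],[1,2,0,0,0],[1,2,0,0,0]])

```text
time: 33.15
position: [0.5364, -0.2386, 0.0403]
tool_rot: [0.708, -0.0, -0.707, 0.001]
ft_force: [-0.8, 1.0, 4.5]
grip_width: 0.0401
```

Call:
move_arm(commands=[[-0.6,0,0,0,0],[-0.6,0,0,0,0],[-0.6,0,0,0,0],[-0.6,0,0,0,0],[-0.6,0,0,0,0],[-0.6,-20,0,0,0],[-0.6,-55,0,0,0],[-0.6,-95,0,0,0]])

```text
time: 33.82
position: [0.5341, -0.2372, 0.1327]
tool_rot: [-0.705, -0.002, 0.709, 0.001]
ft_force: [0.1, -0.4, 0.2]
grip_width: 0.0694
```

Run:
```python
from h import *
for _ in range(6): robot.camera("side")
c=robot.camera("scene"); x,y=np.round(proj(c,[[.535,-.238,.06]])[0]).astype(int)
cv2.imwrite(f"pics/r1.png",cv2.resize(c["image"][y-50:y+40,x-60:x+60,::-1],None,fx=6,fy=6,interpolation=2))
o,c=look("pics/r2.png",140,60,420,270,2.5); print(o["position"],cmd([.635,.0068,.125]))
```

```text
[ 0.53464041 -0.23752887  0.13239978] [   7.6 -244.3 -100.5]
```

View pics/r1.png

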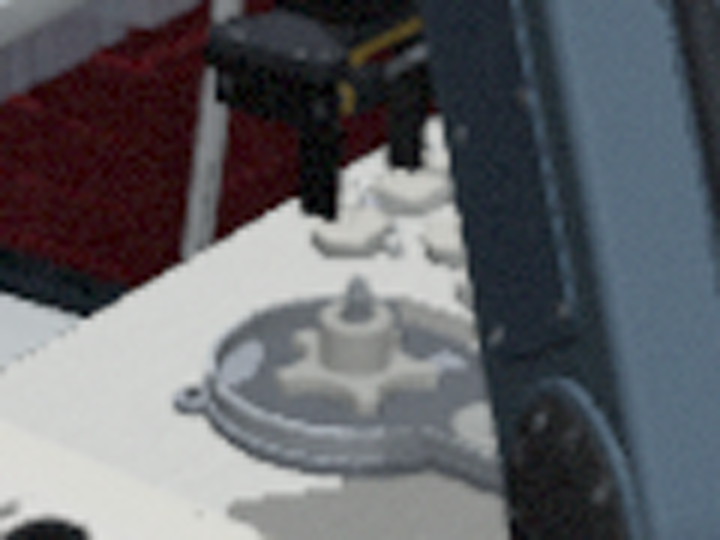

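View pics/r2.png

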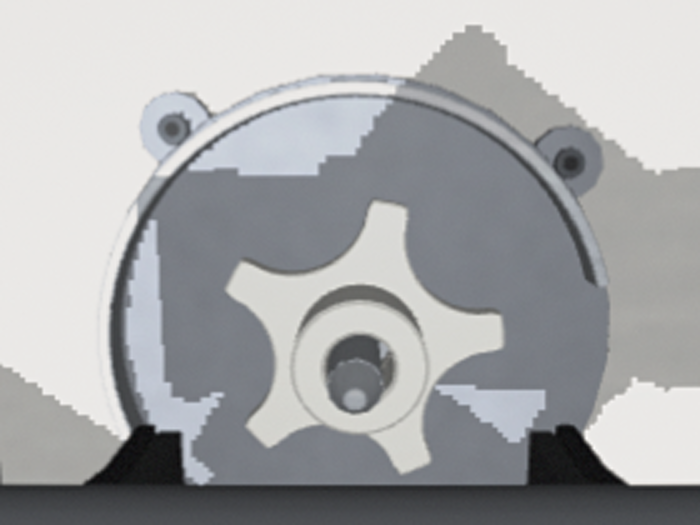

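Call:
move_arm(commands=[[-0.5,0,-30,-12,0],[-0.5,0,-60,-24,0],[-0.5,0,-95,-38,0],[-0.5,0,-130,-52,0],[-0.5,0,-165,-66,0],[-0.5,0,-200,-80,0],[-0.5,0,-230,-92,0],[-0.5,0,-244,-100,0]])

```text
time: 34.93
position: [0.6355, 0.01, 0.1327]
tool_rot: [-0.706, -0.002, 0.708, -0.001]
ft_force: [0.8, 0.1, 0.7]
grip_width: 0.0651
```

Run:
```python
from h import *
for _ in range(12): robot.camera("side")
o,c=look("pics/s1.png",140,60,420,270,2.5); print(o["position"],o["grip_width"],cmd([.635,.0068,.0265]))
```

```text
[0.63537635 0.00513802 0.13411006] 0.06538820616401482 [107.6  -1.4   0.5]
```

View pics/s1.png

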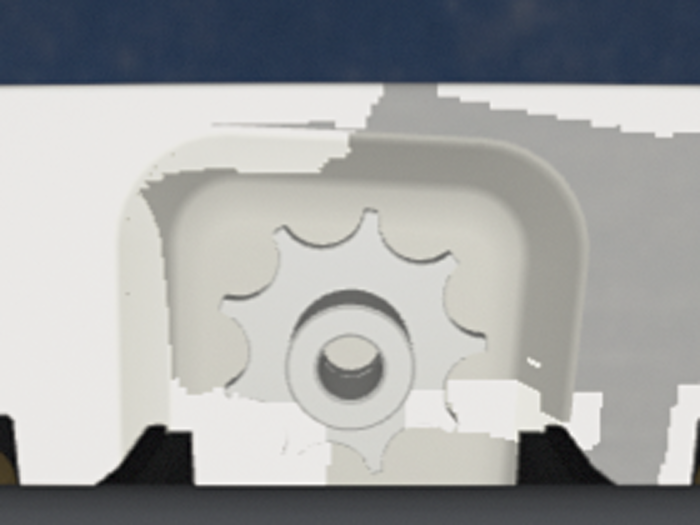

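Call:
move_arm(commands=[[-0.5,40,-1,0,0],[-0.5,75,-1,0,0],[-0.5,95,-1,0,0],[-0.5,107,-1,0,0],[-0.5,107,-1,0,0],[1,107,-1,0,0],[1,107,-1,0,0],[1,107,-1,0,0]], newtons=25)

```text
time: 36.3
position: [0.637, 0.0066, 0.0289]
tool_rot: [0.708, 0.0, -0.706, 0.001]
ft_force: [-0.0, 0.5, -0.6]
grip_width: 0.0525
```

Call:
move_arm(commands=[[1,0,0,0,0],[1,0,0,0,0],[1,0,0,0,0],[1,0,0,0,0],[1,0,0,0,0]], newtons=30)

```text
time: 36.72
position: [0.6364, 0.0068, 0.0284]
tool_rot: [0.708, 0.0, -0.706, 0.0]
ft_force: [-0.6, 1.3, 5.3]
grip_width: 0.0397
```

Call:
move_arm(commands=[[1,-10,0,0,0],[1,-30,0,0,0],[1,-60,0,0,0],[1,-95,0,0,0],[1,-125,0,0,0],[1,-130,0,0,0],[1,-130,0,0,0]])

```text
time: 37.3
position: [0.6369, 0.0067, 0.1597]
tool_rot: [0.709, 0.0, -0.705, 0.001]
ft_force: [0.7, -1.0, -1.9]
grip_width: 0.0399
```

Run:
```python
from h import *
for _ in range(6): robot.camera("side")
o=robot.get_obs(); print(o["position"],o["ft_force"],o["grip_width"],cmd([.5886,.2312,.16]))
```

```text
[0.63404185 0.00705203 0.15475143] [ 0.96424229 -0.94472794 -2.7180795 ] 0.0400970100813257 [  -4.9 -224.2   45.3]
```

Call:
move_arm(commands=[[1,-5,-30,6,0],[1,-5,-60,12,0],[1,-5,-95,18,0],[1,-5,-130,26,0],[1,-5,-165,34,0],[1,-5,-200,41,0],[1,-5,-224,45,0],[1,-5,-224,45,0]])

```text
time: 38.27
position: [0.5879, 0.236, 0.1606]
tool_rot: [-0.706, -0.003, 0.708, -0.001]
ft_force: [-0.3, -0.0, -2.5]
grip_width: 0.0403
```

Run:
```python
from h import *
for _ in range(14): robot.camera("side")
o,c=look("pics/t1.png",0,0,560,420,1.4); print(o["position"],o["grip_width"],cmd([.5886,.2312,.08]))
```

```text
[0.59034623 0.23064187 0.16207204] 0.03980320345033135 [82.1 -0.4  1.7]
```

View pics/t1.png

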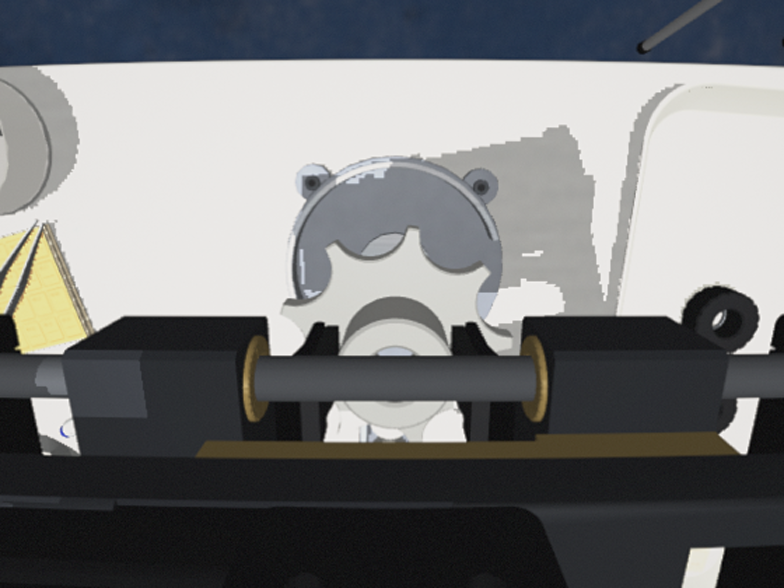

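Call:
move_arm(commands=[[1,20,0,1,0],[1,40,0,1,0],[1,52,0,1,0],[1,62,0,1,0],[1,72,0,1,0],[1,80,0,1,0],[1,80,0,1,0]])

```text
time: 39.65
position: [0.5895, 0.2308, 0.0806]
tool_rot: [-0.707, -0.0, 0.707, -0.0]
ft_force: [0.4, 0.1, -2.2]
grip_width: 0.0399
```

Run:
```python
from h import *
for _ in range(4): robot.camera("side")
o=robot.get_obs(); print(o["position"],o["ft_force"],o["moment"],o["grip_width"])
c=robot.camera("scene"); x,y=np.round(proj(c,[[.588,.231,.06]])[0]).astype(int)
cv2.imwrite(f"pics/t2.png",cv2.resize(c["image"][y-50:y+40,x-60:x+60,::-1],None,fx=6,fy=6,interpolation=2))
```

```text
[0.58959016 0.2308945  0.08263716] [ 0.37884226  0.362823   -1.4899582 ] [0.02852579 0.01959717 0.0487379 ] 0.040007832934005554
```

View pics/t2.png

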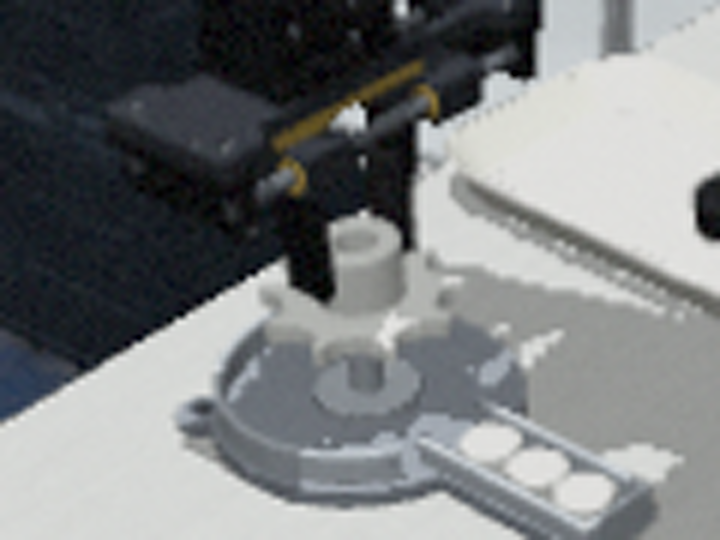

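Engaged. Bottom expected at TCP z about 0.0424, so 39 mm more.

Call:
move_arm(commands=[[1,10,0,0,0],[1,20,0,0,0],[1,30,0,0,0],[1,36,0,0,0],[1,38,0,0,0],[1,39,0,0,0],[1,39,0,0,0],[1,39,0,0,0]])

```text
time: 40.57
position: [0.5895, 0.2308, 0.0429]
tool_rot: [0.707, 0.0, -0.707, 0.0]
ft_force: [1.7, 0.9, -2.7]
grip_width: 0.0402
```

Call:
move_arm(commands=[[1,1,0,0,0],[1,2,0,0,0],[1,2,0,0,0]])

```text
time: 40.82
position: [0.5895, 0.2309, 0.042]
tool_rot: [0.707, 0.0, -0.707, 0.0]
ft_force: [0.4, 0.2, 3.6]
grip_width: 0.0402
```

Call:
move_arm(commands=[[-0.6,0,0,0,0],[-0.6,0,0,0,0],[-0.6,0,0,0,0],[-0.6,0,0,0,0],[-0.6,0,0,0,0],[-0.6,-20,0,0,0],[-0.6,-55,0,0,0],[-0.6,-95,0,0,0]])

```text
time: 41.48
position: [0.587, 0.2303, 0.1343]
tool_rot: [-0.705, 0.0, 0.71, -0.001]
ft_force: [1.1, 0.1, 0.1]
grip_width: 0.0689
```

Run:
```python
from h import *
for _ in range(8): robot.camera("side")
c=robot.camera("scene"); x,y=np.round(proj(c,[[.588,.231,.06]])[0]).astype(int)
cv2.imwrite(f"pics/u1.png",cv2.resize(c["image"][y-50:y+40,x-60:x+60,::-1],None,fx=6,fy=6,interpolation=2))
o=robot.get_obs(); print(o["position"],cmd([.554,.0093,.135]))
```

```text
[0.58807649 0.23056945 0.1342481 ] [ -0.5 221.2  34.3]
```

View pics/u1.png

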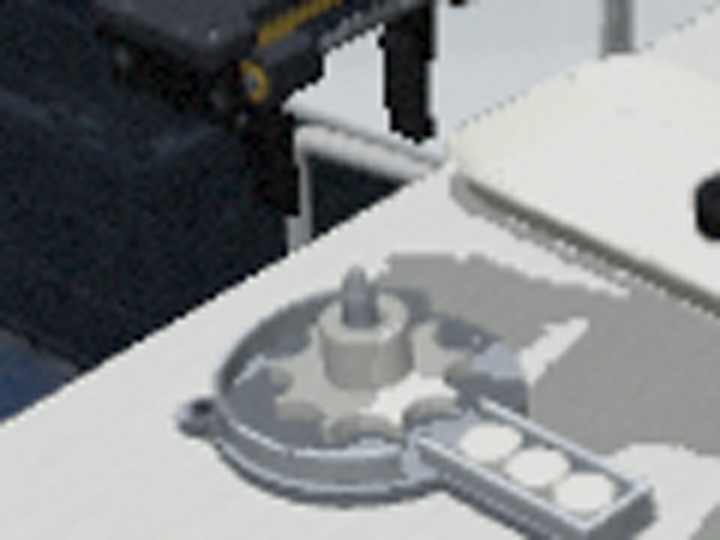

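Nine-pocket wheel seated on the narrow feeder. Now collar 2 from the tray.

Call:
move_arm(commands=[[-0.5,0,30,5,0],[-0.5,0,60,10,0],[-0.5,0,95,15,0],[-0.5,0,130,20,0],[-0.5,0,165,25,0],[-0.5,0,200,30,0],[-0.5,0,221,34,0],[-0.5,0,221,34,0]])

```text
time: 42.6
position: [0.5544, 0.0058, 0.1349]
tool_rot: [-0.706, 0.002, 0.708, 0.001]
ft_force: [0.3, -0.3, -0.3]
grip_width: 0.0653
```

Run:
```python
from h import *
for _ in range(14): robot.camera("side")
o,c=look("pics/v1.png",140,60,420,270,2.5,[(.553,.0093,.022,.024)]); print(o["position"],cmd([.553,.0093,.0105]))
```

```text
[0.55552094 0.00998241 0.13604319] [125.6   0.6   2.5]
```

View pics/v1.png

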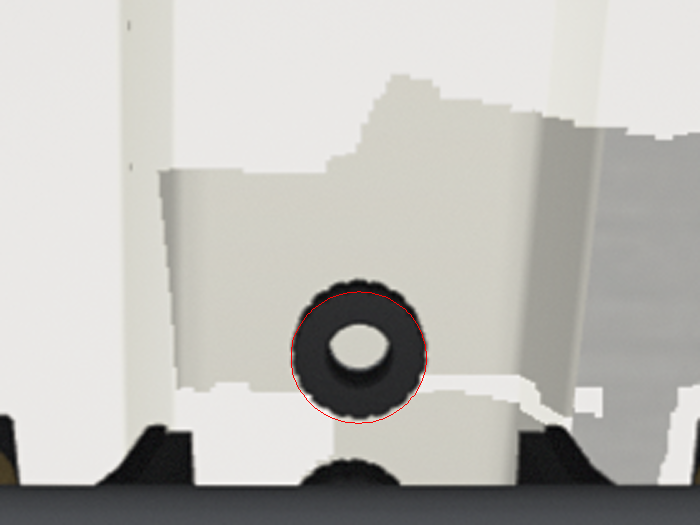

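Call:
move_arm(commands=[[-0.5,40,1,1,0],[-0.5,80,1,1,0],[-0.5,110,1,1,0],[-0.5,125,1,1,0],[-0.5,125,1,1,0],[1,125,1,1,0],[1,125,1,1,0],[1,125,1,1,0]], newtons=20)

```text
time: 44.07
position: [0.5548, 0.0087, 0.0114]
tool_rot: [0.707, 0.0, -0.707, 0.0]
ft_force: [-0.2, -0.2, -0.5]
grip_width: 0.0525
```

Call:
move_arm(commands=[[1,0,0,0,0],[1,0,0,0,0],[1,0,0,0,0],[1,0,0,0,0]])

```text
time: 44.4
position: [0.5548, 0.0087, 0.0115]
tool_rot: [0.707, 0.0, -0.707, 0.0]
ft_force: [-0.3, -0.7, 3.0]
grip_width: 0.0436
```

Call:
move_arm(commands=[[1,-10,0,0,0],[1,-30,0,0,0],[1,-60,0,0,0],[1,-95,0,0,0],[1,-130,0,0,0],[1,-145,0,0,0],[1,-145,0,0,0]])

```text
time: 44.98
position: [0.5572, 0.0084, 0.1608]
tool_rot: [0.71, -0.0, -0.704, 0.001]
ft_force: [-0.7, -1.3, -1.2]
grip_width: 0.044
```

Run:
```python
from h import *
for _ in range(6): robot.camera("side")
o=robot.get_obs(); print(o["position"],o["ft_force"],o["grip_width"],cmd([.5888,.2310,.155]))
```

```text
[0.55315785 0.00898531 0.15428316] [0.08296816 0.55530344 0.12248324] 0.04347985845769861 [  -0.7 -222.   -35.8]
```

Call:
move_arm(commands=[[1,-5,-30,-5,0],[1,-5,-60,-10,0],[1,-5,-95,-15,0],[1,-5,-130,-20,0],[1,-5,-165,-26,0],[1,-5,-200,-32,0],[1,-5,-222,-36,0],[1,-5,-222,-36,0]])

```text
time: 45.95
position: [0.5901, 0.2356, 0.1593]
tool_rot: [-0.707, -0.003, 0.707, -0.001]
ft_force: [0.8, -0.1, -0.6]
grip_width: 0.0437
```

Run:
```python
from h import *
for _ in range(14): robot.camera("side")
o,c=look("pics/w1.png",0,0,560,420,1.4); print(o["position"],o["grip_width"],cmd([.5888,.2310,.085]))
```

```text
[0.59034288 0.23063355 0.1611601 ] 0.0437614781996593 [76.1 -0.3  1.5]
```

View pics/w1.png

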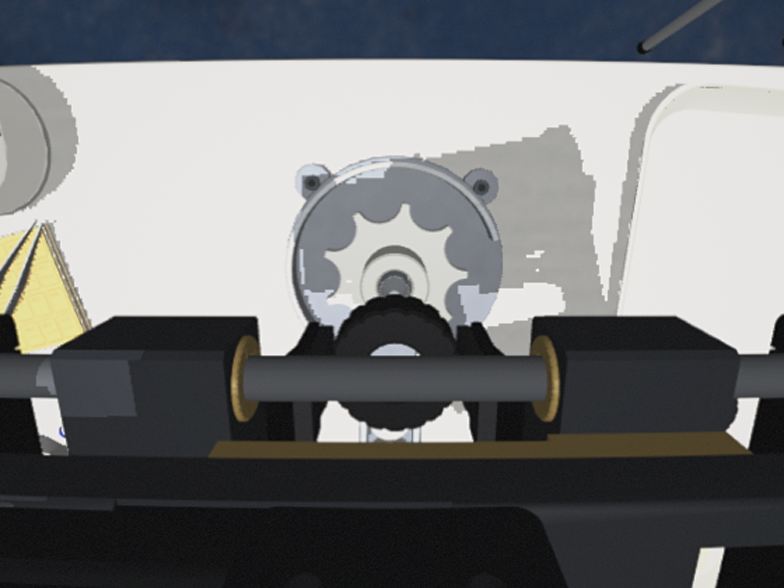

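Call:
move_arm(commands=[[1,30,0,1,0],[1,50,0,1,0],[1,65,0,1,0],[1,75,0,1,0],[1,82,0,1,0],[1,88,0,1,0],[1,92,0,1,0],[1,94,0,1,0]])

```text
time: 47.42
position: [0.5896, 0.2309, 0.067]
tool_rot: [0.707, 0.0, -0.707, 0.0]
ft_force: [0.2, -0.4, -0.5]
grip_width: 0.0438
```

Call:
move_arm(commands=[[1,1,0,0,0],[1,1,0,0,0],[1,2,0,0,0],[1,2,0,0,0],[1,2,0,0,0]])

```text
time: 47.83
position: [0.5895, 0.2309, 0.0654]
tool_rot: [0.707, 0.0, -0.707, 0.0]
ft_force: [-0.5, 0.7, -0.8]
grip_width: 0.0437
```

Call:
move_arm(commands=[[1,1,0,0,0],[1,2,0,0,0],[1,2,0,0,0],[1,2,0,0,0]])

```text
time: 48.17
position: [0.5895, 0.2309, 0.0632]
tool_rot: [0.707, 0.0, -0.707, 0.0]
ft_force: [1.0, -0.9, 0.2]
grip_width: 0.0438
```

Call:
move_arm(commands=[[1,1,0,0,0],[1,1,0,0,0],[-0.6,1,0,0,0],[-0.6,1,0,0,0],[-0.6,1,0,0,0],[-0.6,1,0,0,0],[-0.6,1,0,0,0],[-0.6,-15,0,0,0]])

```text
time: 48.83
position: [0.5868, 0.2302, 0.0751]
tool_rot: [-0.705, 0.0, 0.709, -0.001]
ft_force: [0.1, -0.5, -0.1]
grip_width: 0.0684
```

Call:
move_arm(commands=[[-0.6,-35,0,0,0],[-0.6,-60,0,0,0],[-0.6,-60,0,0,0]])

```text
time: 49.08
position: [0.5931, 0.2317, 0.1434]
tool_rot: [0.711, 0.001, -0.703, -0.0]
ft_force: [1.0, -0.1, 0.3]
grip_width: 0.0693
```

Run:
```python
from h import *
for _ in range(8): robot.camera("side")
c=robot.camera("scene"); x,y=np.round(proj(c,[[.588,.231,.06]])[0]).astype(int)
cv2.imwrite(f"pics/y1.png",cv2.resize(c["image"][y-50:y+40,x-60:x+60,::-1],None,fx=6,fy=6,interpolation=2))
o=robot.get_obs(); print(o["position"],cmd([.4915,.0122,.137]))
```

```text
[0.58862563 0.23065379 0.13679235] [1.000e-01 2.184e+02 9.730e+01]
```

View pics/y1.png

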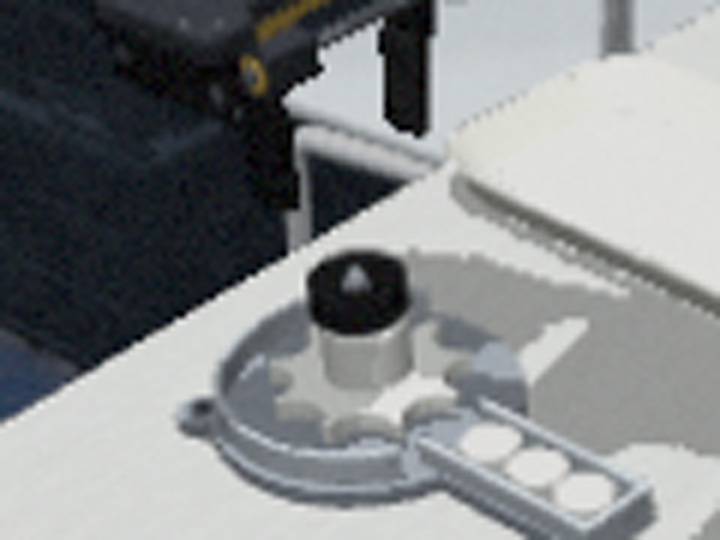

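Collar seated. Now the other collar.

Call:
move_arm(commands=[[-0.5,-5,30,14,0],[-0.5,-5,60,28,0],[-0.5,-5,95,43,0],[-0.5,-5,130,58,0],[-0.5,-5,165,74,0],[-0.5,-5,200,90,0],[-0.5,0,218,97,0],[-0.5,0,218,97,0]])

```text
time: 50.2
position: [0.4902, 0.0098, 0.1372]
tool_rot: [-0.706, 0.001, 0.708, 0.001]
ft_force: [0.2, 0.1, -0.8]
grip_width: 0.0653
```

Run:
```python
from h import *
for _ in range(14): robot.camera("side")
o,c=look("pics/z1.png",140,60,420,270,2.5,[(.4905,.012,.022,.024)]); print(o["position"],cmd([.4915,.0122,.0115]))
```

```text
[0.49248784 0.01290405 0.1379967 ] [126.5   0.6   1. ]
```

View pics/z1.png

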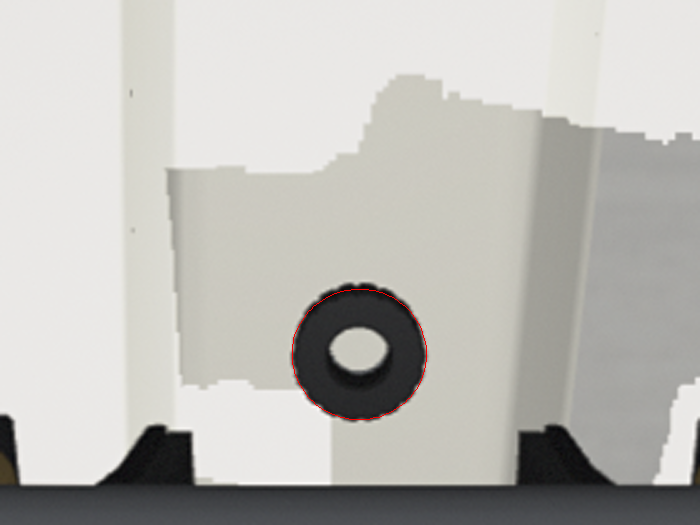

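Call:
move_arm(commands=[[-0.5,40,1,1,0],[-0.5,80,1,1,0],[-0.5,110,1,1,0],[-0.5,126,1,1,0],[-0.5,126,1,1,0],[1,126,1,1,0],[1,126,1,1,0],[1,126,1,1,0]], newtons=20)

```text
time: 51.67
position: [0.4924, 0.0116, 0.0133]
tool_rot: [0.708, 0.0, -0.706, 0.001]
ft_force: [-1.0, -0.2, 0.3]
grip_width: 0.0525
```

Call:
move_arm(commands=[[1,0,0,0,0],[1,0,0,0,0],[1,0,0,0,0],[1,0,0,0,0]])

```text
time: 52.0
position: [0.4923, 0.0116, 0.0133]
tool_rot: [0.708, 0.0, -0.706, 0.001]
ft_force: [0.2, 0.4, 6.9]
grip_width: 0.0445
```

Call:
move_arm(commands=[[1,-10,0,0,0],[1,-30,0,0,0],[1,-60,0,0,0],[1,-95,0,0,0],[1,-130,0,0,0],[1,-145,0,0,0],[1,-145,0,0,0]])

```text
time: 52.58
position: [0.4939, 0.0114, 0.1613]
tool_rot: [0.71, -0.0, -0.704, 0.001]
ft_force: [0.4, -0.4, -1.4]
grip_width: 0.0449
```

Run:
```python
from h import *
for _ in range(6): robot.camera("side")
o=robot.get_obs(); print(o["position"],o["ft_force"],o["grip_width"],cmd([.5360,-.2380,.160]))
```

```text
[0.49022214 0.01195277 0.15553323] [-0.45969563 -0.11461548 -1.08927101] 0.044747625782656224 [ -4.8 250.  -45.5]
```

Call:
move_arm(commands=[[1,-5,30,-6,0],[1,-5,65,-12,0],[1,-5,100,-18,0],[1,-5,140,-25,0],[1,-5,180,-33,0],[1,-5,215,-40,0],[1,-5,250,-45,0],[1,-5,250,-45,0]])

```text
time: 53.55
position: [0.5385, -0.2459, 0.1607]
tool_rot: [0.708, -0.003, -0.706, 0.0]
ft_force: [0.5, -0.1, -0.8]
grip_width: 0.0448
```

Run:
```python
from h import *
for _ in range(14): robot.camera("side")
o,c=look("pics/aa.png",0,0,560,420,1.4); print(o["position"],o["grip_width"],cmd([.5362,-.2380,.067]))
```

```text
[ 0.5367923  -0.23805529  0.16215351] 0.04461986770707562 [95.1 -0.1  0.6]
```

View pics/aa.png

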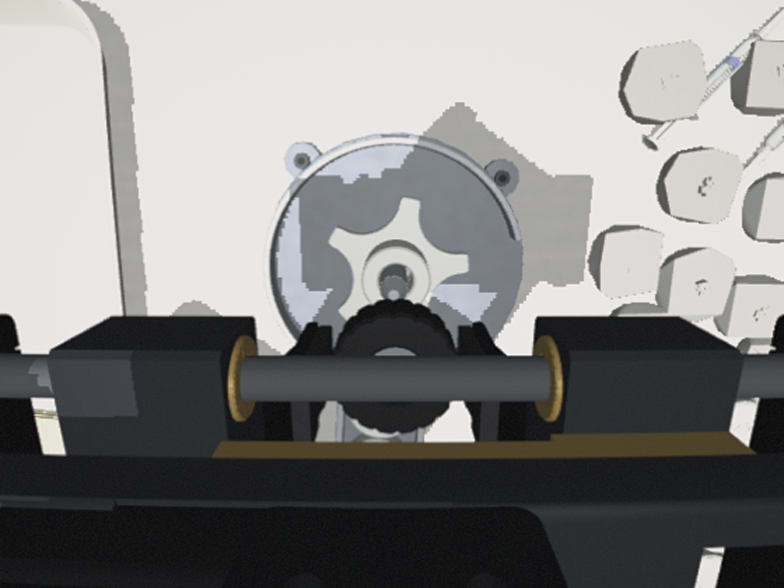

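Call:
move_arm(commands=[[1,30,0,0,0],[1,50,0,0,0],[1,65,0,0,0],[1,75,0,0,0],[1,82,0,0,0],[1,88,0,0,0],[1,92,0,0,0],[1,94,0,0,0]])

```text
time: 55.02
position: [0.5369, -0.2384, 0.068]
tool_rot: [0.707, 0.0, -0.707, 0.0]
ft_force: [-0.5, -0.3, -0.6]
grip_width: 0.045
```

Call:
move_arm(commands=[[1,1,0,0,0],[1,1,0,0,0],[1,2,0,0,0],[1,2,0,0,0],[1,2,0,0,0]])

```text
time: 55.43
position: [0.5369, -0.2383, 0.0663]
tool_rot: [0.707, 0.0, -0.707, 0.0]
ft_force: [-0.2, 0.2, -0.7]
grip_width: 0.0446
```

Call:
move_arm(commands=[[1,1,0,0,0],[1,2,0,0,0],[1,2,0,0,0]])

```text
time: 55.68
position: [0.5369, -0.2384, 0.0649]
tool_rot: [0.707, 0.0, -0.707, 0.0]
ft_force: [-1.8, 0.9, 4.8]
grip_width: 0.0448
```

Call:
move_arm(commands=[[-0.6,0,0,0,0],[-0.6,0,0,0,0],[-0.6,0,0,0,0],[-0.6,0,0,0,0],[-0.6,0,0,0,0],[-0.6,-15,0,0,0],[-0.6,-40,0,0,0],[-0.6,-75,0,0,0]])

```text
time: 56.35
position: [0.5348, -0.237, 0.137]
tool_rot: [-0.705, -0.002, 0.709, 0.001]
ft_force: [0.3, -0.5, 0.6]
grip_width: 0.069
```

Call:
move_arm(commands=[[-0.6,-35,0,30,0],[-0.6,-70,0,60,0],[-0.6,-105,0,95,0],[-0.6,-130,0,100,0],[-0.6,-130,0,100,0]])

```text
time: 56.77
position: [0.4364, -0.2399, 0.2753]
tool_rot: [0.71, -0.003, -0.705, 0.002]
ft_force: [0.9, -1.5, -0.5]
grip_width: 0.0695
```

Run:
```python
from h import *
for _ in range(10): robot.camera("side")
o,c=look("pics/ab1.png",0,0,560,240,1.4); print(o["position"],o["ft_force"])
c=robot.camera("scene"); T=[]
for P in ([.535,-.238,.06],[.588,.231,.06]):
    x,y=np.round(proj(c,[P])[0]).astype(int)
    T.append(cv2.resize(c["image"][y-40:y+40,x-40:x+40,::-1],None,fx=5,fy=5,interpolation=2))
cv2.imwrite("pics/ab2.png",np.hstack(T)); cv2.imwrite("pics/ab3.png",c["image"][:,:,::-1])
```

```text
[ 0.43674225 -0.23805466  0.26807943] [0.10372039 0.4699398  0.05338538]
```

View pics/ab1.png

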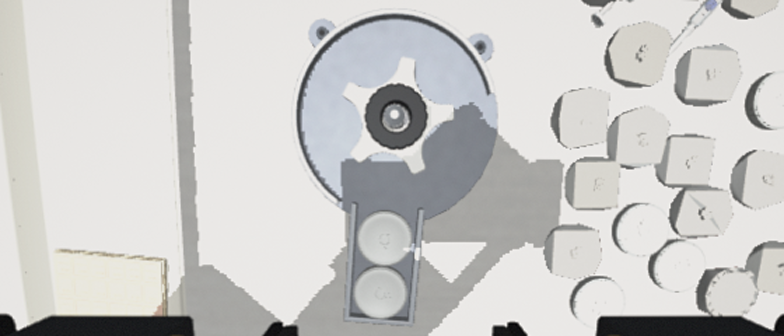

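View pics/ab2.png

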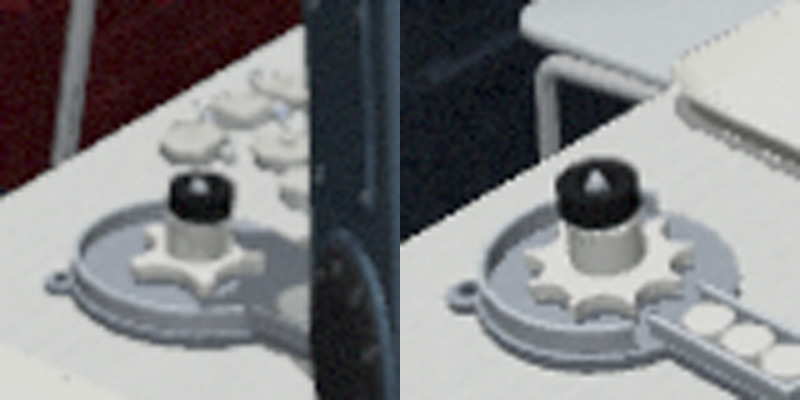

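View pics/ab3.png

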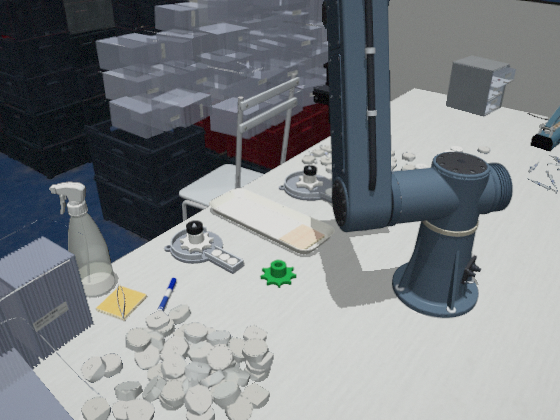

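Both wheels and collars are seated (collars flush, spindle tips just visible). Marker, tape and the green wheel have not been touched.

Run:
```python
from rig import robot
print(robot.get_obs()["joint_velocities"]); print(robot.hand_in())
```

```text
[-9.30471161e-05 -5.53605485e-03 -2.21447500e-03 -7.89925892e-05
  5.14354748e-04 -3.25811895e-04]
the job is handed in; nothing more can be done
None
```

The two star wheels are exchanged and the job is handed in, at about 57–58 s of the 144 s allowed.

I took both collars off into the parts tray and laid the nine-pocket wheel flat in the tray. The five-pocket wheel then went onto the larger feeder, the nine-pocket wheel onto the smaller one, and a collar back over each spindle.

**Last checks:**
- **Seating:** The last pictures show each collar flush on its wheel boss with the spindle tip just showing, and the tray holding only its labels. Both wheels and the larger feeder's collar met a light contact force, about 4–5 N, at the expected seated height. The smaller feeder's collar reached that height with almost no force reading, so its seating rests on the height and the picture.
- **Bystanders:** I never went near the marker pen, the tape roll or the green look-alike wheel. The last scene view shows the marker and the green wheel where they were, but the tape roll is mostly hidden behind the arm there.
- **Gripper:** The gripper was clear of everything when I handed in.

**One disagreement:** The fingertips proved to lie roughly level with the reported tool point rather than 25 mm ahead of it. My first grasp of the larger feeder's collar therefore closed on nothing, above the spindle tip, and disturbed nothing. I lowered the grasp heights and had no further misses.

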